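# Set the three lenses on the optical rail

## Task

Fit out the optical rail: pick the three round glass lenses out of the mounts on the bench and stand each upright on its own free carrier, centred and square so that it looks straight along the rail, the largest nearest the lamp, the medium one next and the smallest nearest the camera. Leave the iris on its carrier and the mirror and the filter undisturbed, and do not tip any mount over.

Things in the scene. Friction and masses are not known exactly. Their poses are not given: they have to be found in the camera images.
- lens_large: Largest of three round lens mounts: clear glass in a round aluminium ring, 58 mm outer diameter, 14 mm thick (along y), on a 12 mm post, top 104 mm up, about 240 g. Base plate 44 (x) x 40 (y) x 10 mm. Origin: centre of its underside, z up; optical axis along local y, 75 mm up. Both faces alike. Loose on the bench; can be gripped from above across the ring, fingers closing along local x.
- lens_medium: Middle-sized of three round lens mounts: clear glass in a round aluminium ring, 44 mm outer diameter, 14 mm thick (along y), on a 12 mm post, top 97 mm up, about 200 g. Base plate 44 (x) x 40 (y) x 10 mm. Origin: centre of its underside, z up; optical axis along local y, 75 mm up. Both faces alike. Loose on the bench; can be gripped from above across the ring, fingers closing along local x.
- lens_small: Smallest of three round lens mounts: clear glass in a round aluminium ring, 30 mm outer diameter, 14 mm thick (along y), on a 12 mm post, top 90 mm up, about 170 g. Base plate 44 (x) x 40 (y) x 10 mm. Origin: centre of its underside, z up; optical axis along local y, 75 mm up. Both faces alike. Loose on the bench; can be gripped from above across the ring, fingers closing along local x.
- carrier_a: One of three free carriers a, b, c, alike, in any order along the aluminium rail: fixed dark saddle, flat top plate 64 x 64 mm, 40 mm above the bench. Origin: centre of the top face, z up, local y along the rail to the lamp, x across it. A fourth one carries the iris. Neighbours are 75 to 105 mm apart, centre to centre.
- carrier_b: One of three free carriers a, b, c, alike, in any order along the aluminium rail: fixed dark saddle, flat top plate 64 x 64 mm, 40 mm above the bench. Origin: centre of the top face, z up, local y along the rail to the lamp, x across it. A fourth one carries the iris. Neighbours are 75 to 105 mm apart, centre to centre.
- carrier_c: One of three free carriers a, b, c, alike, in any order along the aluminium rail: fixed dark saddle, flat top plate 64 x 64 mm, 40 mm above the bench. Origin: centre of the top face, z up, local y along the rail to the lamp, x across it. A fourth one carries the iris. Neighbours are 75 to 105 mm apart, centre to centre.
- lamp: Lamp house: grey finned box about 74 x 70 x 80 mm with a round bright snout, fixed at the left (+y) end of the rail, top 155 mm above the bench. Origin: centre of its foot's underside, on the rail; local y points away from the carriers. The camera, a black box with a lens barrel, top 141 mm up, is at the rail's other end.
- iris: Iris: round black ring, 44 mm across, 12 mm thick, with dark leaves, a small central hole and a little lever at the top. Stands loose on the fourth carrier, anywhere along the rail among the others, and stays there. Base plate 44 (x) x 40 (y) x 10 mm. Origin: centre of its underside, z up; optical axis along local y, 75 mm up.
- mirror: Mirror mount, not wanted: square plate 48 x 48 mm, 18 mm thick, with a flat mirror and two black knobs behind (to 23 mm along +y), top 99 mm up. Loose on the bench among the lenses. Base plate 44 (x) x 40 (y) x 10 mm. Origin: centre of its underside, z up; optical axis along local y, 75 mm up.
- filter: Filter holder, not wanted: square aluminium frame 48 x 48 mm, 10 mm thick, with grey filter glass, top 99 mm up. Loose on the bench among the lenses. Base plate 44 (x) x 40 (y) x 10 mm. Origin: centre of its underside, z up; optical axis along local y, 75 mm up.
Mind the look-alikes: they are no part of the job. What is shaped like the lens_large but brown or red is not meant. Leave any turquoise look-alike of the lens_medium alone.

How it is judged:
By the outcome, as a careful person would: the job done as asked, in the order asked, and still so for the second after the job is handed in, with the robot touching nothing.
It also fails if it takes over 88 s, if anything falls off the work surface, if the arm or the gripper's body presses on something with over 40 N, if the wrist force passes 120 N, or if a joint passes its speed limit or range.

## Robot

A 6-joint arm with a two-finger parallel gripper is mounted at the origin on the work surface. World frame = base frame: x ahead of the robot, y to its left, z up, the work surface at z = 0. Lengths are in m, angles in rad, forces in N, time in s.
With the tool pointing down it reaches from about 0.35 to 0.925 m from the base axis. Payload 6.4 kg.
Tool frame: the origin (TCP) lies at the very end of the fingers, on their centre line; the grasp point (between the pads) lies grip_depth behind it (grip_depth is the distance from the TCP to the grasp point, in m); z points along the fingers, y is the direction in which the jaws open and shut (so a half turn about z gives the same grasp; the last joint's range is limited). The gripper opens to 94 mm and grips with 3 to 60 N. Pads are 16 mm wide; open, the fingers measure 119 mm over their backs; the gripper's body (75 mm by 177 mm) begins 78 mm behind the grasp point.
Start: joints at [0.989, 0.245, 1.558, -0, 1.339, -0.174], TCP at [0.258, 0.597, 0.205] pointing down, gripper open.
Joint ranges: [-3.13, 3.13], [-1.02, 2.26], [0.13, 2.54], [-0.95, 4.09], [0.21, 2.88], [-2.74, 2.74]. Speed limits (rad/s): [2.57, 2.57, 3.14, 3.14, 3.14, 3.14].

## Interface

Orientations are given as a unit quaternion [x, y, z, w].
In Python, from plant import * gives the robot as it stands.
- The arm moves only by the tool arm_command, never from a script. Its argument "motion" is a list that holds one entry, the list of rows, each a list of 4 numbers: the shift along the world's x, y, z in m, then the turn about the world's z in degrees. In form: [[[dx, dy, dz, turn], ...]]. A call has 1 to 8 rows; each row shifts and turns the pose as measured when the row begins; what a row does not reach is not made up. A row lasts 1/12 s, in which the tool goes at most 41.7 mm and 7.16 degrees, less where a joint would pass 70% of its speed; a pose out of reach is approached as far as the arm can. A call with a gripper value outside its range is refused whole. "jaw" is the opening in per cent of the stroke, from 0 (shut) to 100 (fully open), set as the call begins (left out, the last holds). The fingers move at their own pace and stop on an object; the grip force is fixed at half the most. Time passes only in rows, so rows that do not move let the fingers close. It gives the time, the measured TCP pose, the force and the opening at its end, in the units of the state.
- get_state(): the state, without advancing time (a new reading comes with each control period).
- snapshot(name): name is "scene" or "top"; returns a dict with "img" (480x640x3 uint8, blue, green, red), "fx", "fy", "cx", "cy" (pixels), "R" (3x3) and "t" (3): a world point X has camera coordinates R X + t. Camera axes: x right, y down, z forward; pixel columns grow to the right and rows downward; lengths in m; the calibration is good to about 2 mm. A picture is of the moment at which its call begins. There is no depth.
- close_job(): hands the job in, once; it reports no verdict.
Trained networks look in a picture, given as the dict that the camera call returned (one of the last four; its "shot" number tells which), for a name from the list of things; names that differ only in an ending like _2 or _b are one class to them, and where a whole thing is asked for, a point or a joint stands for the part that bears it (a point fixed in the world has none). Each returns a list of dicts, best first, with "p" (0 to 1); they miss things now and then, are a little off and sometimes report something else, mostly with a low value. They report only what shows in the picture. A call takes as long as a camera call. They do not tell look-alikes from the thing itself.
- spot_in(picture, target): "position" ([column, row] in pixels, amid what is visible of it).
The state is a dict: "time": time; "qpos": joint angles; "qvel": joint speeds; "joint_torque": joint torques, N m; "tool_pos": TCP position; "eef_rot": TCP orientation; "contact_force": force on the tool from outside, world axes, zero at the start; "torque": the same for the moment, N m; "opening": opening from 0.0 (shut) to 1.0 (fully open).
Only numpy, scipy, OpenCV 4.12 (cv2) and the standard library are available. Lean on these libraries where they do the work, as an engineer would, in place of code of your own. Each camera call takes 0.05 s, during which the arm holds its last target.

## Working session

There is one attempt and no reset: what is moved stays moved. The work goes in short steps, Python scripts to look and compute and a tool call to move; the robot and the scene stay as the last step left them, time stands still between calls to the robot, and variables do not carry over. Pictures are saved under pics/ and viewed, and the job is handed in when it is done.

Besides the shell and the picture viewer there is one more tool, called after "Call:" as a command line: name --argument value ..., lists and objects as JSON in quotes. arm_command: Moves the arm, as the interface text tells. Its arguments: {"type":"object","properties":{"motion":{"type":"array","items":{"type":"array","items":{"type":"array","items":{"type":"number"}}}},"jaw":{"type":"number"}},"required":["motion"]}

```bash
mkdir -p pics; ls
cat > h.py <<'E'
from plant import *
import numpy as np, cv2
def ray(s,px):
    R=np.array(s["R"]);t=np.array(s["t"])
    d=R.T@np.array([(px[0]-s["cx"])/s["fx"],(px[1]-s["cy"])/s["fy"],1.0]); o=-R.T@t
    return o,d
def atz(s,px,z):
    o,d=ray(s,px); return o+d*(z-o[2])/d[2]
def proj(s,X):
    c=np.array(s["R"])@np.array(X)+np.array(s["t"]); return np.array([s["fx"]*c[0]/c[2]+s["cx"],s["fy"]*c[1]/c[2]+s["cy"]])
E
python3 - <<'E'
from h import *
for n in ["scene","top"]:
    s=snapshot(n); cv2.imwrite(f"pics/{n}0.png",s["img"])
    o,d=ray(s,(320,240)); print(n,o,d,s["fx"])
    for k in ["lens_large","lens_medium","lens_small","carrier_a","lamp","iris","mirror","filter"]:
        print(k,[(np.round(q["position"]).tolist(),round(q["p"],2)) for q in spot_in(s,k)])
st=get_state(); print(st)
E
```

```text
pics
scene [1.16790014 0.06600653 0.80197589] [-0.67738503 -0.04497248 -0.73441965] 453.40719416318234
lens_large [([474.0, 198.0], 0.77), ([425.0, 265.0], 0.57), ([453.0, 232.0], 0.56)]
lens_medium [([190.0, 218.0], 0.66), ([145.0, 227.0], 0.6)]
lens_small [([369.0, 237.0], 0.79)]
carrier_a [([282.0, 313.0], 0.93), ([235.0, 316.0], 0.71), ([319.0, 319.0], 0.56)]
lamp [([452.0, 301.0], 0.82), ([373.0, 236.0], 0.53)]
iris [([373.0, 309.0], 0.68)]
mirror [([244.0, 225.0], 0.72), ([311.0, 239.0], 0.63)]
filter [([243.0, 228.0], 0.82)]
top [ 0.33063374 -0.02881941  1.30363195] [ 0.13688176  0.00889879 -0.99062287] 559.5023365408516
lens_large [([142.0, 324.0], 0.79), ([198.0, 239.0], 0.71), ([173.0, 276.0], 0.58)]
lens_medium [([449.0, 280.0], 0.94), ([490.0, 268.0], 0.55)]
lens_small [([376.0, 175.0], 0.21)]
carrier_a [([330.0, 173.0], 0.83), ([376.0, 175.0], 0.83), ([298.0, 171.0], 0.64)]
lamp [([183.0, 170.0], 0.78)]
iris [([255.0, 172.0], 0.69)]
mirror [([315.0, 264.0], 0.59)]
filter [([382.0, 279.0], 0.66)]
{'time': 0.9, 'qpos': array([ 9.88920301e-01,  2.45104342e-01,  1.55780291e+00, -2.95278015e-05,
        1.33872227e+00, -1.74087720e-01]), 'qvel': array([-3.28953041e-04,  2.72799170e-03, -5.16967622e-05,  3.43150006e-04,
       -1.01610404e-03, -8.35687325e-04]), 'joint_torque': array([ 5.96689788e-04, -4.15820611e+01, -3.14886260e+01,  6.85657980e-02,
        2.87008291e-02,  1.45837765e-05]), 'tool_pos': array([0.2577725 , 0.59670357, 0.20545091]), 'eef_rot': array([ 2.02481018e-01,  9.79286187e-01, -2.24365226e-05,  6.55031912e-06]), 'contact_force': array([-0.83028596,  0.41514958,  0.06360649]), 'torque': array([0.00518201, 0.01127213, 0.00845988]), 'opening': 0.9966150077009273}
```

View pics/scene0.png

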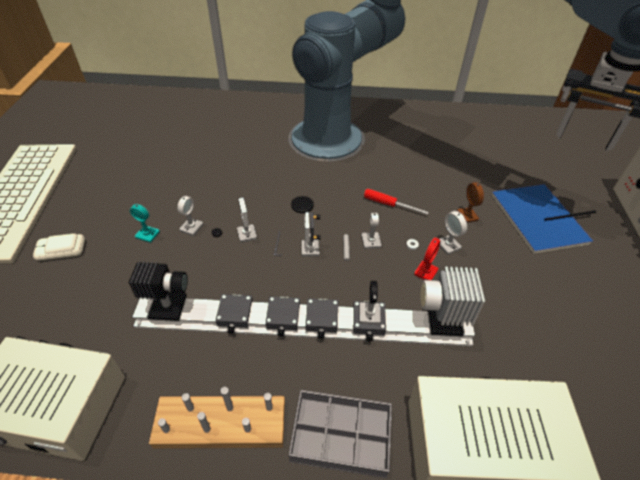

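View pics/top0.png

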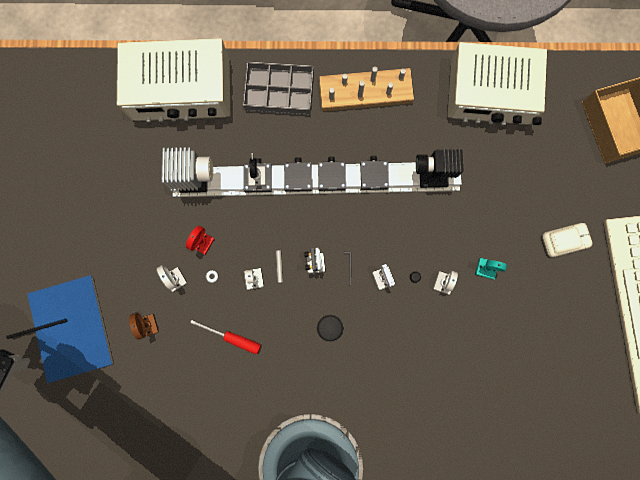

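Run:
```python
import cv2
a=cv2.imread("pics/scene0.png"); b=cv2.imread("pics/top0.png")
cv2.imwrite("pics/c1.png",cv2.resize(a[160:360,120:320],None,fx=3,fy=3,interpolation=cv2.INTER_CUBIC))
cv2.imwrite("pics/c2.png",cv2.resize(a[160:360,300:500],None,fx=3,fy=3,interpolation=cv2.INTER_CUBIC))
cv2.imwrite("pics/t1.png",cv2.resize(b[140:360,100:320],None,fx=2.7,fy=2.7,interpolation=cv2.INTER_CUBIC))
cv2.imwrite("pics/t2.png",cv2.resize(b[140:340,290:540],None,fx=3,fy=3,interpolation=cv2.INTER_CUBIC))
```

```text
(no output)
```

View pics/c1.png

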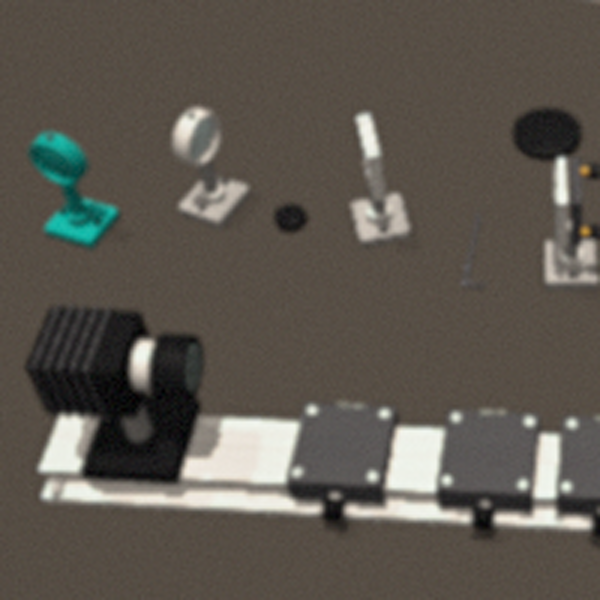

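View pics/c2.png

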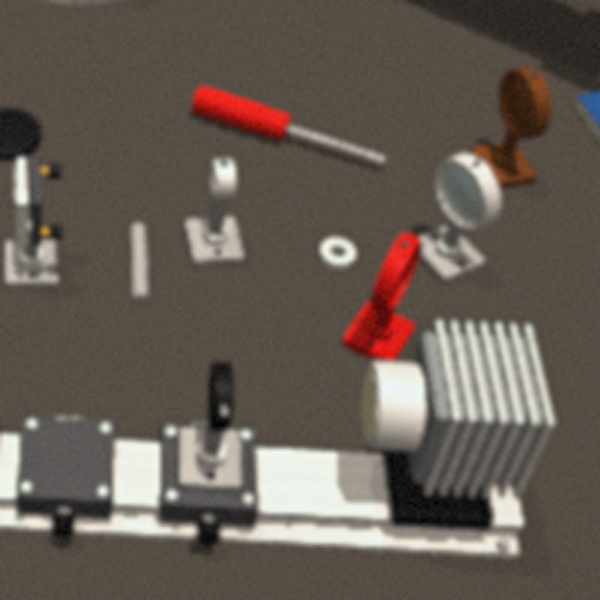

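View pics/t1.png

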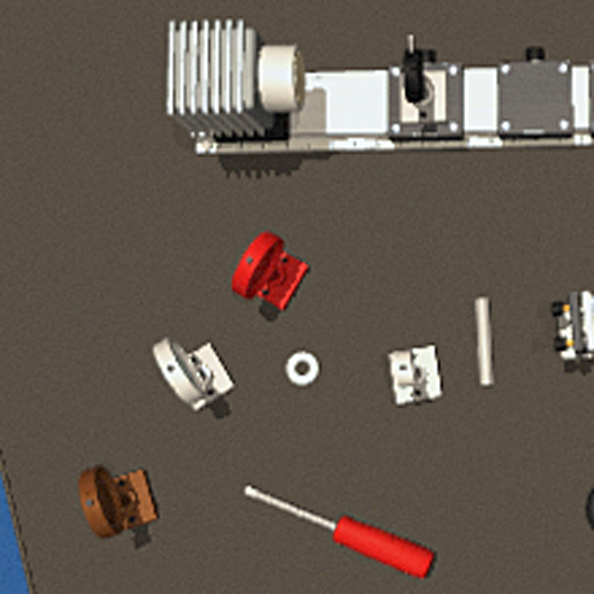

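View pics/t2.png

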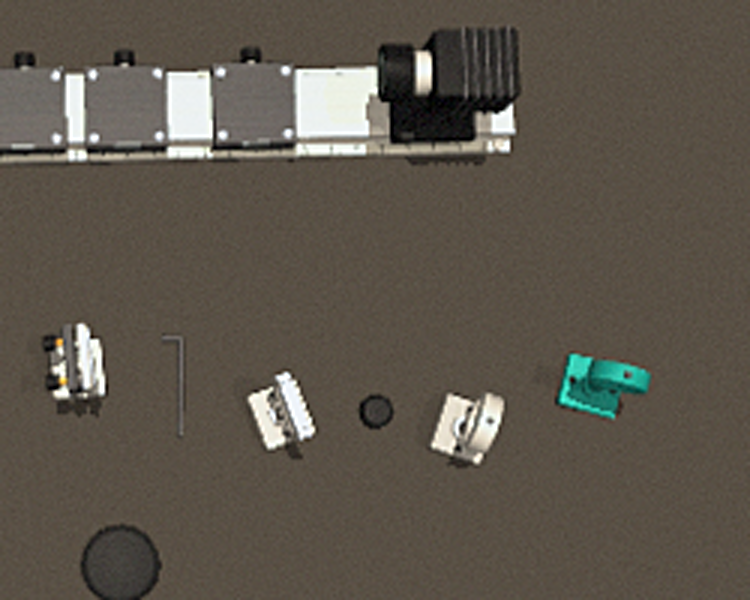

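The scene and top pictures agree. Each candidate below is given as its scene pixel, then its top pixel.

| Lens wanted | Choice | Look-alikes |
|---|---|---|
| Large | silver (455,232) / (171,278) | brown (473,200) / (143,325); red (428,260) / (199,240) |
| Medium | silver (190,215) / (447,282) | turquoise (145,222) / (490,268) |
| Small | silver (372,232) / (254,278) | none |

The square items are the mirror (311,235) / (316,263) and the filter (245,222) / (383,278). The iris is on the carrier nearest the lamp, so going from the lamp the free carriers are at top pixels (298,173), (331,174) and (375,174). They get large, medium and small in that order.

Next I'll fit model silhouettes in both views.

```bash
cat > fit.py <<'E'
from h import *
from scipy.optimize import minimize
def parts(D,thick=0.014,zc=0.0):
    P=[]
    bx,by=.022,.020
    P.append(np.array([[sx*bx,sy*by,z] for sx in(1,-1) for sy in(1,-1) for z in(0,.01)]))
    a=np.linspace(0,2*np.pi,24,endpoint=False)
    P.append(np.array([[.006*np.cos(t),.006*np.sin(t),z] for t in a for z in(.01,.075-D/2+.002)]))
    P.append(np.array([[D/2*np.cos(t),y,.075+D/2*np.sin(t)] for t in a for y in(-thick/2,thick/2)]))
    return P
SS=4
def sil(s,P,pose,win,z0=0.0):
    x,y,yaw=pose; c,sn=np.cos(yaw),np.sin(yaw)
    x0,y0,w,h=win
    m=np.zeros((h*SS,w*SS),np.uint8)
    for Q in P:
        W=np.c_[c*Q[:,0]-sn*Q[:,1]+x, sn*Q[:,0]+c*Q[:,1]+y, Q[:,2]+z0]
        px=np.array([proj(s,X) for X in W])
        px=(px+0.5-np.array([x0,y0]))*SS
        cv2.fillConvexPoly(m,np.round(cv2.convexHull(px.astype(np.float32))*16-8).astype(np.int32),255,shift=4)
    return cv2.resize(m,(w,h),interpolation=cv2.INTER_AREA).astype(float)/255
def fg(s,win):
    x0,y0,w,h=win
    im=s["img"][y0:y0+h,x0:x0+w].astype(float)
    d=im.mean(2)
    bg=np.median(d); hi=np.percentile(d,97)
    return d,bg
def fit(views,D,guess,z0=0.0,thr=0.5,verbose=True):
    """views: list of (snap,win)"""
    P=parts(D); T=[]
    for s,win in views:
        d,bg=fg(s,win)
        f=np.clip((d-bg-15)/60,0,1)
        f8=(f*255).astype(np.uint8)
        f8=cv2.morphologyEx(f8,cv2.MORPH_CLOSE,np.ones((5,5),np.uint8))
        T.append(f8/255.)
    def cost(p):
        p=[p[0]*.01,p[1]*.01,p[2]*.2]
        return sum(((sil(s,P,p,w,z0)-t)**2).sum() for (s,w),t in zip(views,T))
    best=None
    for yaw in guess[2]:
        q=np.array([guess[0]*100,guess[1]*100,yaw/.2])
        r=minimize(cost,q,method="Nelder-Mead",options=dict(initial_simplex=[q,q+[1,0,0],q+[0,1,0],q+[0,0,1]],xatol=.01,fatol=.01,maxiter=200))
        if best is None or r.fun<best.fun: best=r
    p=best.x; return np.array([p[0]*.01,p[1]*.01,p[2]*.2]),best.fun,T,[sil(s,P,[p[0]*.01,p[1]*.01,p[2]*.2],w,z0) for s,w in views]
E
python3 - <<'E'
from fit import *
import plant; print([n for n in dir(plant) if not n.startswith('__')]); print(getattr(plant,'grip_depth',None))
sc=snapshot("scene"); tp=snapshot("top")
import pickle; pickle.dump((sc,tp),open("s0.pkl","wb"))
for n,D,a,b in [("large",.058,(455,232),(171,278)),("medium",.044,(190,215),(447,282)),("small",.030,(372,232),(254,278))]:
    print(n)
    if n=="large": wt=(152,262,40,32); ws=(438,206,36,47)
    if n=="medium": wt=(428,264,38,34); ws=(172,190,36,50)
    if n=="small": wt=(238,264,34,30); ws=(355,206,32,48)
    g=atz(tp,b,.03)
    Y=np.arange(-1.4,1.6,.4)
    for V in ([(sc,ws),(tp,wt)],[(tp,wt)],[(sc,ws)]):
        p,f,T,S=fit(V,D,[g[0],g[1],Y]); print(np.round(p,4),np.degrees(p[2]).round(1),round(f,1))
        if len(V)==2:
            o=[]
            for (s,w),t,q in zip(V,T,S):
                im=s["img"][w[1]:w[1]+w[3],w[0]:w[0]+w[2]]
                ov=im.copy(); c=cv2.Canny((q*255).astype(np.uint8),80,160)
                big=cv2.resize(im,(300,300),interpolation=cv2.INTER_CUBIC)
                qq=cv2.resize(q.astype(np.float32),(300,300))
                cs,_=cv2.findContours((qq>.5).astype(np.uint8),cv2.RETR_EXTERNAL,cv2.CHAIN_APPROX_NONE)
                cv2.drawContours(big,cs,-1,(0,0,255),1); o.append(big)
            cv2.imwrite(f"pics/f_{n}.png",np.hstack(o))
E
python3 -c "
import cv2,numpy as np
cv2.imwrite('pics/fall.png',cv2.resize(np.vstack([cv2.imread(f'pics/f_{n}.png') for n in ('large','medium','small')]),(400,600)))"
```

```text
['IKError', 'close_job', 'get_state', 'grip_depth', 'snapshot', 'spot_in']
0.0188
large
[0.4145 0.3223 0.5909] 33.9 292.7
[0.414  0.3215 0.6013] 34.5 33.9
[0.416  0.3235 0.4793] 27.5 247.0
medium
[ 0.4149 -0.3049 -0.2724] -15.6 168.1
[ 0.4148 -0.3055 -0.3342] -19.1 22.0
[ 0.4122 -0.3042 -0.2027] -11.6 130.0
small
[0.4176 0.138  0.18  ] 10.3 118.3
[0.4178 0.1367 0.1926] 11.0 11.5
[0.4173 0.139  0.1179] 6.8 92.4
```

View pics/fall.png

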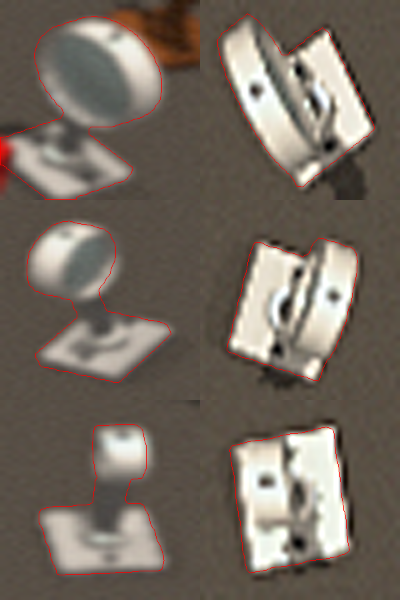

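The fits match in both views to about 1 mm. Now the carriers.

```bash
cat > car.py <<'E'
from fit import *
import pickle
sc,tp=pickle.load(open("s0.pkl","rb"))
# fit screw squares: bright blobs on dark plate
for n,s,cs in [("top",tp,[(256,175),(299,176),(332,175),(375,174)]),("scene",sc,[(370,318),(322,314),(283,312),(235,310)])]:
    g=s["img"].mean(2)
    R0=17 if n=="top" else 20
    for c in cs:
        x0,y0=c[0]-R0,c[1]-R0
        im=g[y0:y0+2*R0,x0:x0+2*R0].astype(np.float32)
        big=cv2.resize(im,None,fx=4,fy=4,interpolation=cv2.INTER_CUBIC)
        bg=cv2.GaussianBlur(big,(0,0),4)
        def smp(pts):
            return cv2.remap(bg,pts[:,0].astype(np.float32).reshape(-1,1),pts[:,1].astype(np.float32).reshape(-1,1),cv2.INTER_LINEAR)
        X0=atz(s,c,.04)
        # dark-plate model: plate interior dark, four screws bright
        def feats(p):
            a=p[2]*.1;ca,sa=np.cos(a),np.sin(a);h=p[3]*.01
            pts=np.array([proj(s,[p[0]*.01+ca*u-sa*v,p[1]*.01+sa*u+ca*v,.04]) for u in(-h,h) for v in(-h,h)])
            inn=np.array([proj(s,[p[0]*.01+ca*u-sa*v,p[1]*.01+sa*u+ca*v,.04]) for u,v in [(-h+d*(1 if 0 else 1),q) for d in(0,) for q in(-h+.009,h-.009)]+[(h,q) for q in(-h+.009,h-.009)]+[(q,w) for q in(-h+.009,h-.009) for w in(-h,h)]])
            T=lambda z:(z+.5-np.array([x0,y0]))*4-.5
            return smp(T(pts)).mean()-smp(T(inn)).mean()
        best=None
        for dx in(-.4,0,.4):
          for dy in(-.4,0,.4):
            q=np.array([X0[0]*100+dx,X0[1]*100+dy,0,2.6])
            r=minimize(lambda p:-feats(p)+50*max(0,abs(p[3]-2.6)-.2),q,method="Nelder-Mead",options=dict(initial_simplex=[q,q+[.3,0,0,0],q+[0,.3,0,0],q+[0,0,.4,0],q+[0,0,0,.1]]))
            if best is None or r.fun<best.fun: best=r
        p=best.x; print(n,c,np.round([p[0]*.01,p[1]*.01],4),"yaw",np.degrees(p[2]*.1).round(1),"h",p[3].round(2),best.fun.round(1))
E
python3 car.py
python3 - <<'E'
from fit import *
st=get_state();from scipy.spatial.transform import Rotation as R
M=R.from_quat(st["eef_rot"]).as_matrix(); print(M.round(3), np.degrees(np.arctan2(M[1,1],M[0,1])),st["time"])
E
```

```text
top (256, 175) [0.6529 0.1313] yaw 2.0 h 2.5 -96.1
top (299, 176) [0.6557 0.0368] yaw 1.9 h 2.5 -93.1
top (332, 175) [ 0.6584 -0.042 ] yaw 2.0 h 2.5 -94.2
top (375, 174) [ 0.6613 -0.1407] yaw 2.0 h 2.49 -97.1
scene (370, 318) [0.6813 0.1445] yaw 2.1 h 2.42 -83.7
scene (322, 314) [0.6588 0.0386] yaw 1.4 h 2.48 -92.7
scene (283, 312) [ 0.6611 -0.0402] yaw 1.6 h 2.48 -91.2
scene (235, 310) [ 0.664 -0.139] yaw 1.8 h 2.48 -89.9
[[-0.918  0.397  0.   ]
 [ 0.397  0.918 -0.   ]
 [-0.     0.    -1.   ]] 66.63473161342031 1.0
```

Call:
arm_command --motion '[[[0.0196,-0.0343,0,-4.0],[0.0196,-0.0343,0,-4.0],[0.0196,-0.0343,0,-4.0],[0.0196,-0.0343,0,-4.0],[0.0196,-0.0343,0,-4.0],[0.0196,-0.0343,0,-4.0],[0.0196,-0.0343,0,-4.0],[0.0196,-0.0343,0,-4.0]]]' --jaw 100

```text
time: 1.67
tool_pos: [0.4146, 0.3164, 0.2057]
eef_rot: [0.47, 0.883, 0.002, 0.001]
contact_force: [0.4, -0.2, -0.1]
opening: 1.001
```

```bash
cat > to.py <<'E'
import sys
from h import *
from scipy.spatial.transform import Rotation as R
x,y,z,phi=map(float,sys.argv[1:5]); s=get_state(); p=s["tool_pos"]; M=R.from_quat(s["eef_rot"]).as_matrix(); a=np.degrees(np.arctan2(M[1,1],M[0,1]))
d=np.array([x,y,z])-p; t=(phi-a+90)%180-90
print("t",round(s["time"],2),"pos",p.round(4),"phi",a.round(2),"delta",(d*1000).round(1),"mm turn",t.round(2),"F",s["contact_force"].round(1),"open",round(s["opening"],3),"tilt",M[:,2].round(3))
E
python3 to.py .415 .3225 .057 34.3
```

```text
t 1.67 pos [0.4146 0.3164 0.2057] phi 33.95 delta [   0.4    6.1 -148.7] mm turn 0.35 F [ 0.4 -0.2 -0.1] open 1.001 tilt [ 0.003  0.003 -1.   ]
```

Call:
arm_command --motion '[[[0,0.004,0,0.3],[0,0,0,0]]]'

```text
time: 1.83
tool_pos: [0.4185, 0.3142, 0.2063]
eef_rot: [0.473, 0.881, 0.002, 0.002]
contact_force: [-0.2, -0.0, -0.4]
opening: 1.001
```

```bash
python3 to.py .415 .3225 .057 34.3
```

```text
t 1.83 pos [0.4185 0.3142 0.2063] phi 33.52 delta [  -3.5    8.3 -149.3] mm turn 0.78 F [-0.2 -0.  -0.4] open 1.001 tilt [ 0.005  0.002 -1.   ]
```

Call:
arm_command --motion '[[[-0.003,0.008,-0.02,0.8],[0,0,-0.03,0],[0,0,-0.01,0],[0,0,0,0],[0,0,0,0]]]'

```text
time: 2.25
tool_pos: [0.4154, 0.3254, 0.1471]
eef_rot: [0.465, 0.885, 0.004, 0.003]
contact_force: [0.7, -0.9, 0.1]
opening: 0.996
```

```bash
python3 to.py .415 .3225 .057 34.3
```

```text
t 2.25 pos [0.4154 0.3254 0.1471] phi 34.6 delta [ -0.4  -2.9 -90.1] mm turn -0.3 F [ 0.7 -0.9  0.1] open 0.996 tilt [ 0.009  0.004 -1.   ]
```

Call:
arm_command --motion '[[[-0.0005,-0.003,-0.03,-0.3],[0,0,-0.03,0],[0,0,0,0]]]'

```text
time: 2.5
tool_pos: [0.4175, 0.3257, 0.0913]
eef_rot: [0.466, 0.885, 0.008, 0.006]
contact_force: [-0.7, -1.5, -1.0]
opening: 1.0
```

```bash
python3 to.py .415 .3225 .057 34.3
```

```text
t 2.5 pos [0.4175 0.3257 0.0913] phi 34.51 delta [ -2.5  -3.2 -34.3] mm turn -0.21 F [-0.7 -1.5 -1. ] open 1.0 tilt [ 0.018  0.009 -1.   ]
```

Call:
arm_command --motion '[[[-0.0025,-0.0035,-0.012,-0.2],[0,0,-0.012,0],[0,0,0,0]]]'

```text
time: 2.75
tool_pos: [0.4169, 0.324, 0.0701]
eef_rot: [0.466, 0.884, 0.01, 0.008]
contact_force: [0.1, -0.2, -0.4]
opening: 0.999
```

```bash
python3 to.py .415 .3225 .057 34.3
```

```text
t 2.75 pos [0.4169 0.324  0.0701] phi 34.4 delta [ -1.9  -1.5 -13.1] mm turn -0.1 F [ 0.1 -0.2 -0.4] open 0.999 tilt [ 0.023  0.012 -1.   ]
```

Call:
arm_command --motion '[[[-0.002,-0.002,-0.013,0],[0,0,0,0],[0,0,0,0]]]'

```text
time: 3.0
tool_pos: [0.4171, 0.3233, 0.06]
eef_rot: [0.466, 0.885, 0.013, 0.009]
contact_force: [0.5, 0.4, 0.6]
opening: 0.997
```

```bash
cat > look.py <<'E'
import sys
from h import *
n,u,v,r,out=sys.argv[1],*map(int,sys.argv[2:5]),sys.argv[5]
s=snapshot(n); im=s["img"][max(0,v-r):v+r,max(0,u-r):u+r]
cv2.imwrite("pics/"+out+".png",cv2.resize(im,(560,560),interpolation=cv2.INTER_CUBIC))
E
python3 to.py .415 .3225 .057 34.3; python3 look.py scene 455 225 45 g1
```

```text
t 3.0 pos [0.4171 0.3233 0.06  ] phi 34.41 delta [-2.1 -0.8 -3. ] mm turn -0.11 F [0.5 0.4 0.6] open 0.997 tilt [ 0.028  0.014 -1.   ]
```

View pics/g1.png

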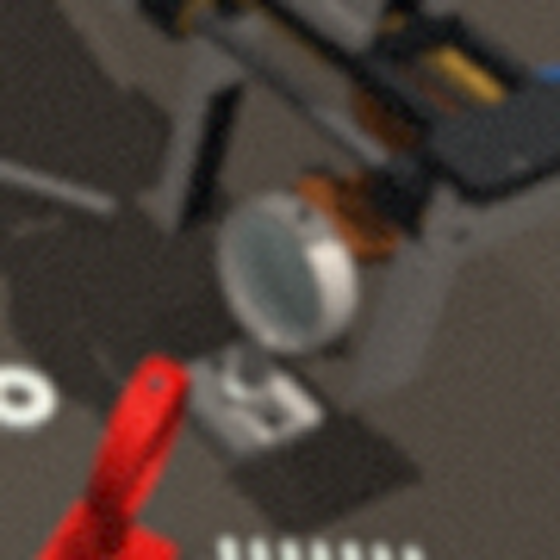

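Call:
arm_command --motion '[[[-0.0025,-0.001,-0.003,0],[-0.0005,0,0,0],[-0.0005,0,0,0],[-0.0005,0,0,0]]]' --jaw 0

```text
time: 3.38
tool_pos: [0.4145, 0.3231, 0.0596]
eef_rot: [0.466, 0.885, 0.014, 0.01]
contact_force: [-0.2, 0.4, -0.1]
opening: 0.753
```

```bash
python3 to.py .415 .3225 .057 34.3; python3 look.py top 172 275 35 g2
```

```text
t 3.38 pos [0.4145 0.3231 0.0596] phi 34.42 delta [ 0.5 -0.6 -2.6] mm turn -0.12 F [-0.2  0.4 -0.1] open 0.753 tilt [ 0.032  0.016 -0.999]
```

View pics/g2.png

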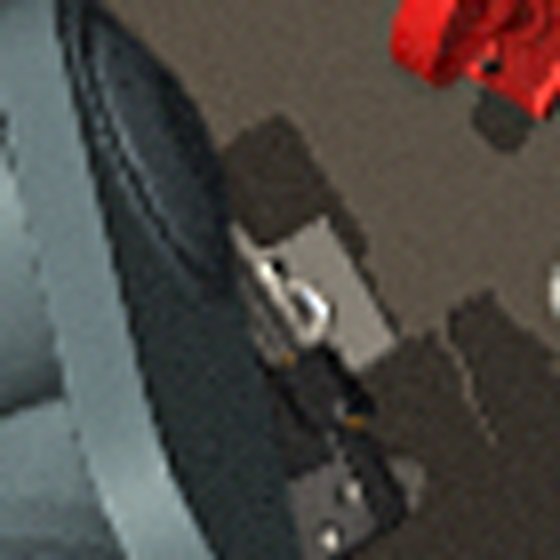

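Call:
arm_command --motion '[[[0,-0.0005,-0.002,0],[0,0,0,0],[0,0,0,0]]]'

```text
time: 3.68
tool_pos: [0.4148, 0.3228, 0.0579]
eef_rot: [0.466, 0.885, 0.015, 0.011]
contact_force: [-0.1, 0.2, 1.6]
opening: 0.601
```

```bash
python3 to.py .415 .3225 .057 34.3; python3 -c "
from h import *
s=get_state(); print(s['qpos'].round(4),s['qvel'].round(4),s['joint_torque'].round(2))"
```

```text
t 3.68 pos [0.4148 0.3228 0.0579] phi 34.43 delta [ 0.2 -0.3 -0.9] mm turn -0.13 F [-0.1  0.2  1.6] open 0.601 tilt [ 0.033  0.016 -0.999]
[ 4.4510e-01  1.2360e-01  1.9941e+00  8.0000e-04  9.8740e-01 -1.5610e-01] [-0.0028  0.0007 -0.0003  0.0001 -0.0026 -0.0003] [-2.000e-02 -3.126e+01 -2.611e+01  6.000e-02 -1.200e-01  0.000e+00]
```

Call:
arm_command --motion '[[[0,0,0.03,0],[0,0,0.04,0],[0,0,0.04,0]]]'

```text
time: 3.93
tool_pos: [0.4052, 0.3179, 0.1582]
eef_rot: [0.466, 0.885, 0.003, 0.002]
contact_force: [1.1, 0.8, -3.6]
opening: 0.597
```

```bash
python3 to.py .6573 .0377 .219 1.8; python3 look.py scene 455 200 60 g3
```

```text
t 3.93 pos [0.4052 0.3179 0.1582] phi 34.39 delta [ 252.1 -280.2   60.8] mm turn -32.59 F [ 1.1  0.8 -3.6] open 0.597 tilt [ 0.007  0.004 -1.   ]
```

View pics/g3.png

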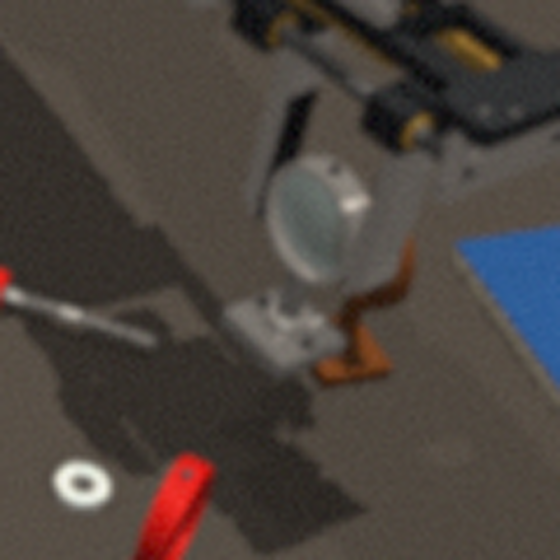

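Call:
arm_command --motion '[[[0.004,-0.004,0.035,-3.0],[0.015,-0.015,0.03,-4.0],[0.026,-0.029,0.0,-4.3],[0.026,-0.029,0,-4.3],[0.026,-0.029,0,-4.3],[0.026,-0.029,0,-4.3],[0.026,-0.029,0,-4.3],[0.026,-0.029,0,-4]]]'

```text
time: 4.65
tool_pos: [0.585, 0.1242, 0.2338]
eef_rot: [0.7, 0.714, 0.009, 0.009]
contact_force: [0.6, 0.6, -2.8]
opening: 0.599
```

```bash
python3 to.py .6573 .0377 .219 1.8
```

```text
t 4.65 pos [0.585  0.1242 0.2338] phi 1.15 delta [ 72.3 -86.5 -14.8] mm turn 0.65 F [ 0.6  0.6 -2.8] open 0.599 tilt [ 0.025  0.001 -1.   ]
```

Call:
arm_command --motion '[[[0.024,-0.03,0,0.5],[0.024,-0.029,0,0.2],[0.01,-0.012,0,0],[0,0,0,0]]]'

```text
time: 4.98
tool_pos: [0.6469, 0.0427, 0.2281]
eef_rot: [0.699, 0.715, 0.007, 0.007]
contact_force: [0.2, 0.3, -3.3]
opening: 0.599
```

```bash
python3 to.py .6573 .0377 .100 1.8
```

```text
t 4.98 pos [0.6469 0.0427 0.2281] phi 1.28 delta [  10.4   -5.  -128.1] mm turn 0.52 F [ 0.2  0.3 -3.3] open 0.599 tilt [ 0.019  0.    -1.   ]
```

Call:
arm_command --motion '[[[0.01,-0.004,-0.03,0.5],[0,-0.001,-0.04,0],[0,0,-0.02,0],[0,0,0,0]]]'

```text
time: 5.32
tool_pos: [0.6559, 0.0391, 0.1347]
eef_rot: [0.696, 0.718, 0.007, 0.006]
contact_force: [-0.6, 0.2, -3.7]
opening: 0.602
```

```bash
python3 to.py .6573 .0377 .098 1.8
```

```text
t 5.32 pos [0.6559 0.0391 0.1347] phi 1.75 delta [  1.4  -1.4 -36.7] mm turn 0.05 F [-0.6  0.2 -3.7] open 0.602 tilt [ 0.019  0.002 -1.   ]
```

Call:
arm_command --motion '[[[0.0015,-0.0015,-0.015,0],[0,0,-0.012,0],[0,0,0,0],[0,0,0,0]]]'

```text
time: 5.65
tool_pos: [0.656, 0.0406, 0.1059]
eef_rot: [0.695, 0.719, 0.007, 0.005]
contact_force: [-0.4, 0.1, -2.3]
opening: 0.602
```

```bash
python3 to.py .6573 .0377 .098 1.8; python3 look.py scene 330 290 60 p1;python3 look.py top 300 170 40 p1t
```

```text
t 5.65 pos [0.656  0.0406 0.1059] phi 1.93 delta [ 1.3 -2.9 -7.9] mm turn -0.13 F [-0.4  0.1 -2.3] open 0.602 tilt [ 0.018  0.003 -1.   ]
```

View pics/p1.png

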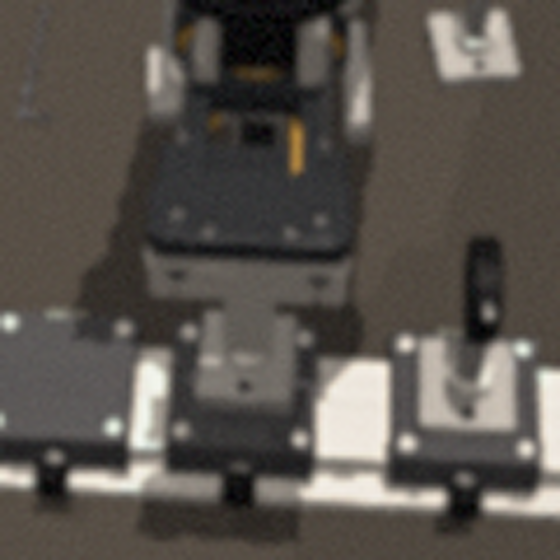

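View pics/p1t.png

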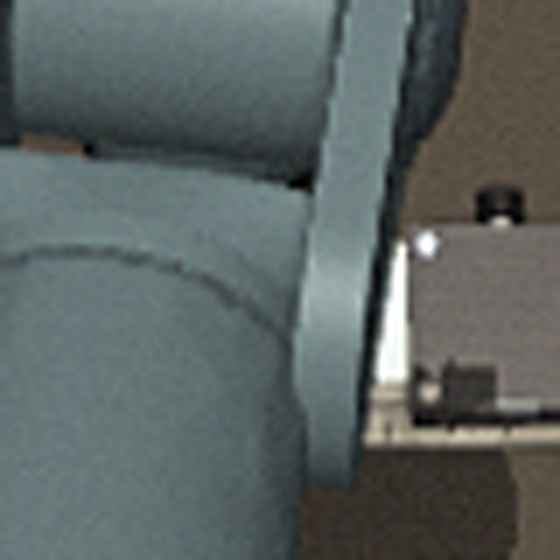

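Call:
arm_command --motion '[[[0.0015,-0.0035,-0.003,-0.1],[0,-0.0005,-0.003,0],[0,0,0,0]]]'

```text
time: 6.0
tool_pos: [0.6601, 0.036, 0.1036]
eef_rot: [0.696, 0.718, 0.009, 0.008]
contact_force: [-0.8, -0.9, -2.3]
opening: 0.601
```

```bash
python3 to.py .6573 .0377 .098 1.8
```

```text
t 6.0 pos [0.6601 0.036  0.1036] phi 1.83 delta [-2.8  1.7 -5.6] mm turn -0.03 F [-0.8 -0.9 -2.3] open 0.601 tilt [ 0.025  0.002 -1.   ]
```

Call:
arm_command --motion '[[[-0.003,0.0015,-0.005,0],[0,0,-0.001,0],[0,0,0,0]]]'

```text
time: 6.25
tool_pos: [0.6577, 0.0372, 0.0983]
eef_rot: [0.696, 0.718, 0.01, 0.009]
contact_force: [-0.2, -0.1, -2.7]
opening: 0.597
```

```bash
python3 to.py .6573 .0377 .098 1.8
```

```text
t 6.25 pos [0.6577 0.0372 0.0983] phi 1.79 delta [-0.4  0.5 -0.3] mm turn 0.01 F [-0.2 -0.1 -2.7] open 0.597 tilt [ 0.027  0.002 -1.   ]
```

Call:
arm_command --motion '[[[-0.0005,0.0003,-0.0015,0],[0,0,0,0]]]'

```text
time: 6.42
tool_pos: [0.6578, 0.0375, 0.0982]
eef_rot: [0.696, 0.718, 0.01, 0.01]
contact_force: [-0.8, -1.0, -3.1]
opening: 0.602
```

```bash
python3 to.py .6573 .0377 .098 1.8; python3 look.py scene 330 290 60 p2
```

```text
t 6.42 pos [0.6578 0.0375 0.0982] phi 1.8 delta [-0.5  0.2 -0.2] mm turn 0.0 F [-0.8 -1.  -3.1] open 0.602 tilt [ 0.028  0.002 -1.   ]
```

View pics/p2.png

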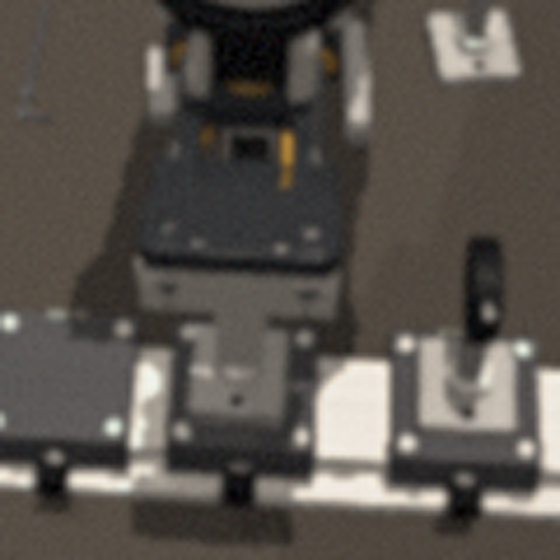

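Call:
arm_command --motion '[[[0,0.0022,-0.0015,0],[-0.0003,0,-0.001,0],[0,0,0,0]]]'

```text
time: 6.72
tool_pos: [0.6586, 0.0388, 0.098]
eef_rot: [0.696, 0.718, 0.01, 0.011]
contact_force: [-0.0, -0.9, -3.4]
opening: 0.6
```

```bash
python3 to.py .6573 .0397 .098 1.8; python3 look.py scene 330 290 60 p3
```

```text
t 6.72 pos [0.6586 0.0388 0.098 ] phi 1.83 delta [-1.3  0.9  0. ] mm turn -0.03 F [-0.  -0.9 -3.4] open 0.6 tilt [ 0.03  -0.001 -1.   ]
```

View pics/p3.png

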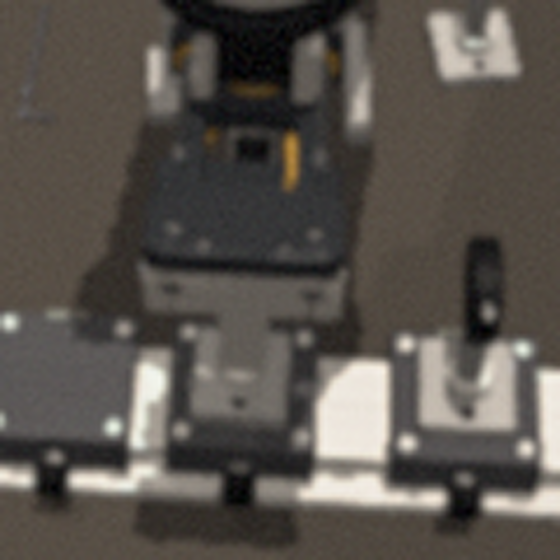

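Call:
arm_command --motion '[[[-0.002,0.001,-0.004,0],[-0.0005,0,-0.002,0]]]'

```text
time: 6.93
tool_pos: [0.659, 0.0391, 0.0978]
eef_rot: [0.695, 0.718, 0.011, 0.014]
contact_force: [-4.0, -0.5, 3.4]
opening: 0.599
```

```bash
python3 to.py .6573 .0395 .097 1.8
```

```text
t 6.93 pos [0.659  0.0391 0.0978] phi 1.86 delta [-1.7  0.4 -0.8] mm turn -0.06 F [-4.  -0.5  3.4] open 0.599 tilt [ 0.036 -0.003 -0.999]
```

Call:
arm_command --motion '[[[0,0,0,0],[0,0,0,0],[0,0,0,0]]]' --jaw 100

```text
time: 7.18
tool_pos: [0.6601, 0.0393, 0.0987]
eef_rot: [0.695, 0.718, 0.013, 0.015]
contact_force: [1.4, 0.4, 0.1]
opening: 0.778
```

```bash
python3 to.py .6573 .0395 .097 1.8
```

```text
t 7.18 pos [0.6601 0.0393 0.0987] phi 1.85 delta [-2.8  0.2 -1.7] mm turn -0.05 F [1.4 0.4 0.1] open 0.778 tilt [ 0.04  -0.003 -0.999]
```

Call:
arm_command --motion '[[[-0.001,0,0.01,0],[0,0,0.03,0],[0,0,0.04,0],[0,0,0.04,0]]]'

```text
time: 7.52
tool_pos: [0.6507, 0.0404, 0.21]
eef_rot: [0.696, 0.718, 0.006, 0.005]
contact_force: [0.4, 0.1, 1.3]
opening: 0.996
```

```bash
python3 to.py .414 -.305 .2 -18; python3 look.py scene 330 290 60 p4
```

```text
t 7.52 pos [0.6507 0.0404 0.21  ] phi 1.83 delta [-236.7 -345.4  -10. ] mm turn -19.83 F [0.4 0.1 1.3] open 0.996 tilt [ 0.016  0.001 -1.   ]
```

View pics/p4.png

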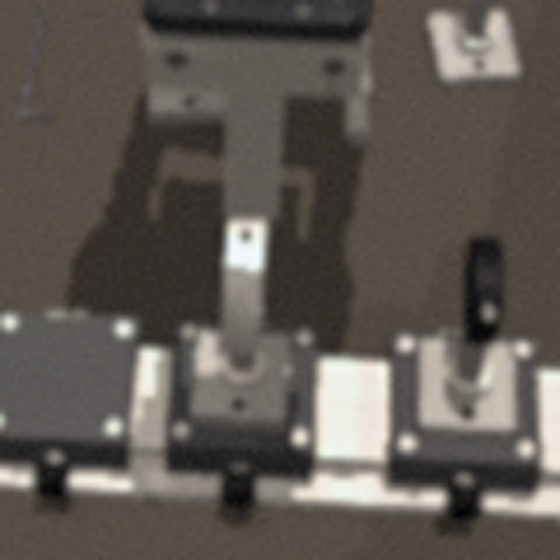

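Call:
arm_command --motion '[[[-0.022,-0.032,0,-2],[-0.022,-0.032,0,-2],[-0.022,-0.032,0,-2],[-0.022,-0.032,0,-2],[-0.022,-0.032,0,-2],[-0.022,-0.032,0,-2],[-0.022,-0.032,0,-2],[-0.022,-0.032,0,-2]]]'

```text
time: 8.23
tool_pos: [0.4787, -0.2191, 0.2328]
eef_rot: [0.788, 0.615, 0.015, 0.023]
contact_force: [0.4, -0.8, 0.4]
opening: 1.003
```

```bash
python3 to.py .414 -.305 .15 -18
```

```text
t 8.23 pos [ 0.4787 -0.2191  0.2328] phi -14.09 delta [-64.7 -85.9 -82.8] mm turn -3.91 F [ 0.4 -0.8  0.4] open 1.003 tilt [ 0.052 -0.018 -0.998]
```

Call:
arm_command --motion '[[[-0.02,-0.027,-0.01,-1.5],[-0.02,-0.027,-0.03,-1.5],[-0.02,-0.027,-0.03,-0.9],[0,0,0,0]]]'

```text
time: 8.57
tool_pos: [0.4167, -0.3051, 0.1696]
eef_rot: [0.812, 0.583, 0.015, 0.03]
contact_force: [-0.8, 0.6, -0.9]
opening: 1.002
```

```bash
python3 to.py .414 -.305 .15 -18
```

```text
t 8.57 pos [ 0.4167 -0.3051  0.1696] phi -18.63 delta [ -2.7   0.1 -19.6] mm turn 0.63 F [-0.8  0.6 -0.9] open 1.002 tilt [ 0.059 -0.032 -0.998]
```

Call:
arm_command --motion '[[[-0.003,0.001,-0.03,0.5],[-0.001,0,-0.035,0],[-0.001,0.0005,-0.03,0],[0,0,0,0]]]'

```text
time: 8.9
tool_pos: [0.4124, -0.3063, 0.0759]
eef_rot: [0.811, 0.584, 0.016, 0.035]
contact_force: [0.0, 0.6, -0.8]
opening: 1.0
```

```bash
python3 to.py .415 -.305 .057 -18
```

```text
t 8.9 pos [ 0.4124 -0.3063  0.0759] phi -18.38 delta [  2.6   1.3 -18.9] mm turn 0.38 F [ 0.   0.6 -0.8] open 1.0 tilt [ 0.066 -0.038 -0.997]
```

Close as it arrives.

Call:
arm_command --motion '[[[0.0015,0.001,-0.016,0.3],[0,0,-0.006,0],[0,0,0,0]]]'

```text
time: 9.15
tool_pos: [0.4164, -0.3057, 0.0569]
eef_rot: [0.808, 0.587, 0.016, 0.036]
contact_force: [-0.6, -0.1, 1.0]
opening: 1.002
```

```bash
python3 to.py .415 -.305 .057 -18; python3 look.py scene 190 215 45 m1
```

```text
t 9.15 pos [ 0.4164 -0.3057  0.0569] phi -17.98 delta [-1.4  0.7  0.1] mm turn -0.02 F [-0.6 -0.1  1. ] open 1.002 tilt [ 0.068 -0.039 -0.997]
```

View pics/m1.png

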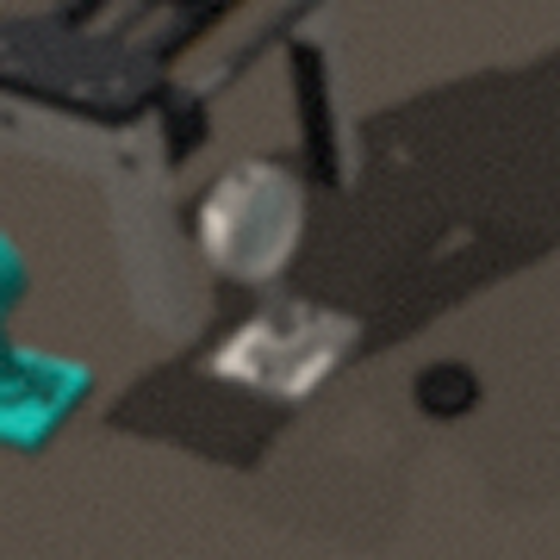

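Call:
arm_command --motion '[[[-0.001,0.0005,0,0],[0,0,0,0],[0,0,0,0],[0,0,0,0],[0,0,0,0],[0,0,0,0],[0,0,0,0],[0,0,0,0]]]' --jaw 0

```text
time: 9.87
tool_pos: [0.4192, -0.3087, 0.0652]
eef_rot: [0.808, 0.588, 0.017, 0.042]
contact_force: [-1.4, 0.7, 1.3]
opening: 0.466
```

```bash
python3 to.py .415 -.305 .057 -18
```

```text
t 9.87 pos [ 0.4192 -0.3087  0.0652] phi -17.89 delta [-4.2  3.7 -8.2] mm turn -0.11 F [-1.4  0.7  1.3] open 0.466 tilt [ 0.077 -0.049 -0.996]
```

Call:
arm_command --motion '[[[0,0,0.035,0],[0,0,0.04,0],[0,0,0.04,0]]]'

```text
time: 10.12
tool_pos: [0.4121, -0.3011, 0.1707]
eef_rot: [0.809, 0.587, 0.015, 0.028]
contact_force: [-0.3, -1.0, -2.2]
opening: 0.453
```

```bash
python3 to.py .6598 -.0411 .22 1.8; python3 look.py scene 190 200 60 m2
```

```text
t 10.12 pos [ 0.4121 -0.3011  0.1707] phi -17.99 delta [247.7 260.   49.3] mm turn 19.79 F [-0.3 -1.  -2.2] open 0.453 tilt [ 0.059 -0.028 -0.998]
```

View pics/m2.png

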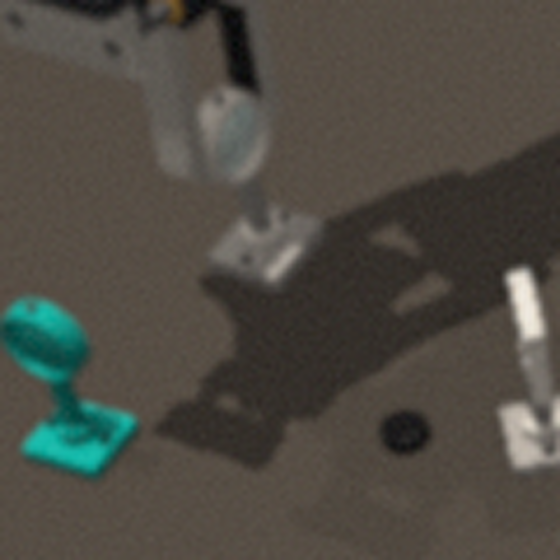

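Call:
arm_command --motion '[[[0.01,0.011,0.03,2],[0.02,0.021,0.02,2],[0.026,0.027,0,2.2],[0.026,0.027,0,2.2],[0.026,0.027,0,2.2],[0.026,0.027,0,2.2],[0.026,0.027,0,2.2],[0.026,0.027,0,2.2]]]'

```text
time: 10.83
tool_pos: [0.6058, -0.1081, 0.2355]
eef_rot: [0.711, 0.702, 0.022, 0.038]
contact_force: [0.5, -0.4, -0.8]
opening: 0.454
```

```bash
python3 to.py .6598 -.0411 .17 1.8
```

```text
t 10.83 pos [ 0.6058 -0.1081  0.2355] phi -0.67 delta [ 54.   67.  -65.5] mm turn 2.47 F [ 0.5 -0.4 -0.8] open 0.454 tilt [ 0.084 -0.024 -0.996]
```

Call:
arm_command --motion '[[[0.022,0.028,-0.01,1],[0.022,0.028,-0.02,1],[0.01,0.012,-0.02,0.5],[0,0,-0.01,0]]]'

```text
time: 11.17
tool_pos: [0.6658, -0.0311, 0.1737]
eef_rot: [0.692, 0.721, 0.025, 0.039]
contact_force: [-0.5, -0.0, -2.8]
opening: 0.456
```

```bash
python3 to.py .6598 -.0411 .12 1.8; python3 look.py scene 290 290 60 m3
```

```text
t 11.17 pos [ 0.6658 -0.0311  0.1737] phi 2.43 delta [ -6.  -10.  -53.7] mm turn -0.63 F [-0.5 -0.  -2.8] open 0.456 tilt [ 0.09  -0.019 -0.996]
```

View pics/m3.png

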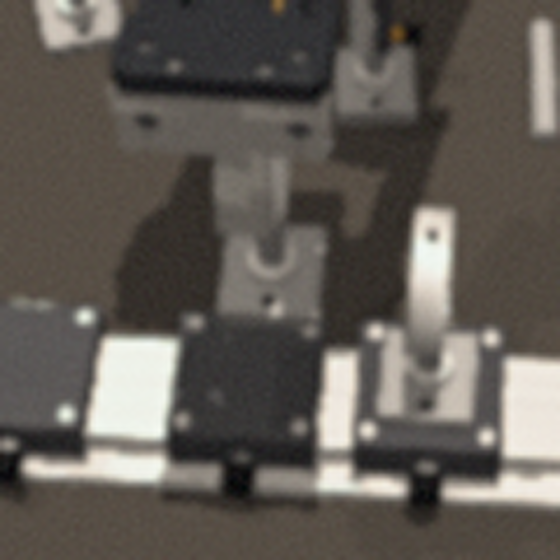

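Call:
arm_command --motion '[[[-0.006,-0.01,-0.02,-0.6],[0,0,-0.02,0],[0,0,0,0]]]'

```text
time: 11.47
tool_pos: [0.6559, -0.0439, 0.1294]
eef_rot: [0.696, 0.717, 0.022, 0.037]
contact_force: [-0.9, 0.3, -2.2]
opening: 0.454
```

```bash
python3 to.py .6598 -.0411 .11 1.8; python3 look.py scene 290 290 60 m4
```

```text
t 11.47 pos [ 0.6559 -0.0439  0.1294] phi 1.7 delta [  3.9   2.8 -19.4] mm turn 0.1 F [-0.9  0.3 -2.2] open 0.454 tilt [ 0.083 -0.02  -0.996]
```

View pics/m4.png

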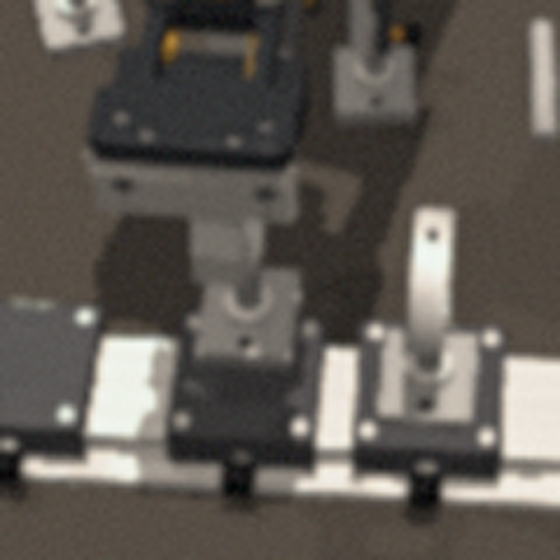

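```bash
cat > ov.py <<'E'
import sys
from h import *
# scene overlay of desired base (bottom & top faces) at height z (bottom)
x,y,yaw,z=map(float,sys.argv[1:5]); out=sys.argv[5]; yaw=np.radians(yaw)
s=snapshot("scene"); K=7
c=proj(s,[x,y,z+.02]).astype(int); x0,y0=c[0]-40,c[1]-40
im=cv2.resize(s["img"][y0:y0+80,x0:x0+80],None,fx=K,fy=K,interpolation=cv2.INTER_CUBIC)
for zz,col in((z,(0,0,255)),(z+.01,(0,255,0))):
    P=np.array([(proj(s,[x+np.cos(yaw)*u-np.sin(yaw)*v,y+np.sin(yaw)*u+np.cos(yaw)*v,zz])+.5-[x0,y0])*K for u,v in((-.022,-.02),(.022,-.02),(.022,.02),(-.022,.02))])
    cv2.polylines(im,[P.round().astype(int)],True,col,1)
cv2.imwrite("pics/"+out+".png",im)
E
python3 ov.py .6611 -.0402 1.8 .064 m5
```

```text
(no output)
```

View pics/m5.png

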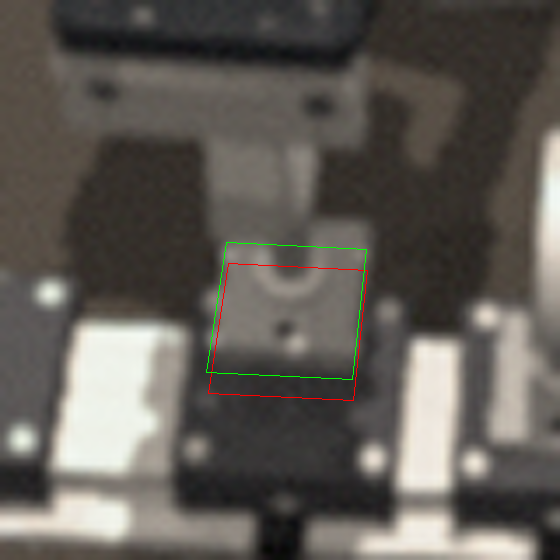

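Call:
arm_command --motion '[[[0.0035,0.0005,-0.014,0],[0,0,-0.006,0],[0,0,0,0]]]'

```text
time: 11.82
tool_pos: [0.6644, -0.0462, 0.1173]
eef_rot: [0.697, 0.716, 0.025, 0.043]
contact_force: [-0.7, -0.8, -2.1]
opening: 0.456
```

```bash
python3 to.py .6606 -.0437 .105 1.8; python3 ov.py .6611 -.0402 1.8 .044 m6
```

```text
t 11.82 pos [ 0.6644 -0.0462  0.1173] phi 1.59 delta [ -3.8   2.5 -12.3] mm turn 0.21 F [-0.7 -0.8 -2.1] open 0.456 tilt [ 0.097 -0.024 -0.995]
```

View pics/m6.png

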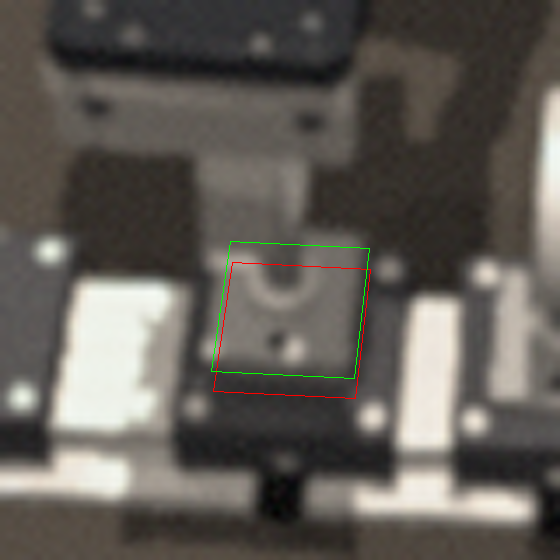

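Call:
arm_command --motion '[[[-0.004,0.0025,-0.008,0.2],[0,0,-0.004,0],[-0.0005,0,0,0]]]'

```text
time: 12.12
tool_pos: [0.6607, -0.0437, 0.1062]
eef_rot: [0.695, 0.717, 0.026, 0.044]
contact_force: [-0.1, 0.0, -1.8]
opening: 0.456
```

```bash
python3 to.py .6606 -.0440 .105 1.8
```

```text
t 12.12 pos [ 0.6607 -0.0437  0.1062] phi 1.83 delta [-0.1 -0.3 -1.2] mm turn -0.03 F [-0.1  0.  -1.8] open 0.456 tilt [ 0.1   -0.024 -0.995]
```

Call:
arm_command --motion '[[[-0.0015,0,-0.005,0],[-0.0003,0,0,0]]]'

```text
time: 12.28
tool_pos: [0.6607, -0.0445, 0.1059]
eef_rot: [0.695, 0.717, 0.027, 0.047]
contact_force: [0.1, -0.0, -2.9]
opening: 0.456
```

```bash
python3 to.py .6606 -.0440 .105 1.8; python3 ov.py .6611 -.0402 1.8 .040 m7
```

```text
t 12.28 pos [ 0.6607 -0.0445  0.1059] phi 1.91 delta [-0.1  0.5 -0.9] mm turn -0.11 F [ 0.1 -0.  -2.9] open 0.456 tilt [ 0.104 -0.027 -0.994]
```

View pics/m7.png

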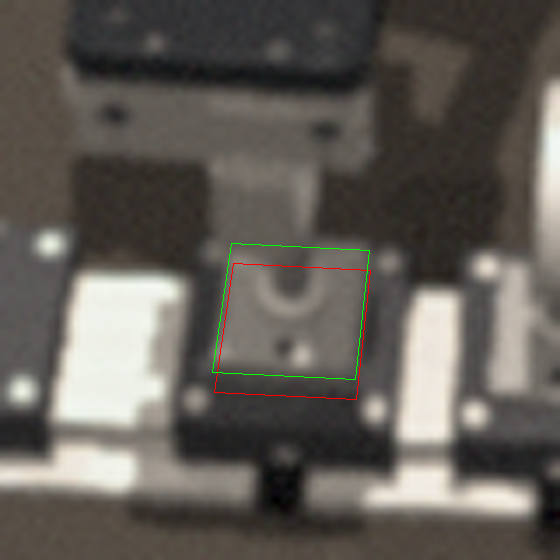

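Call:
arm_command --motion '[[[-0.0005,0.0005,-0.006,0],[-0.0003,0,-0.002,0]]]'

```text
time: 12.5
tool_pos: [0.6626, -0.0455, 0.1043]
eef_rot: [0.694, 0.717, 0.027, 0.05]
contact_force: [-0.8, 0.5, 0.5]
opening: 0.452
```

```bash
python3 to.py .6606 -.0440 .102 1.8
```

```text
t 12.5 pos [ 0.6626 -0.0455  0.1043] phi 1.98 delta [-2.   1.5 -2.3] mm turn -0.18 F [-0.8  0.5  0.5] open 0.452 tilt [ 0.11  -0.031 -0.993]
```

Call:
arm_command --motion '[[[-0.001,0.002,-0.001,-0.2],[0,0,-0.001,0]]]'

```text
time: 12.67
tool_pos: [0.6626, -0.0444, 0.1044]
eef_rot: [0.695, 0.716, 0.027, 0.052]
contact_force: [-4.2, -2.3, 6.9]
opening: 0.458
```

```bash
python3 to.py .6606 -.0440 .102 1.8; python3 ov.py .6611 -.0402 1.8 .040 m8
```

```text
t 12.67 pos [ 0.6626 -0.0444  0.1044] phi 1.8 delta [-2.   0.4 -2.4] mm turn 0.0 F [-4.2 -2.3  6.9] open 0.458 tilt [ 0.112 -0.033 -0.993]
```

View pics/m8.png

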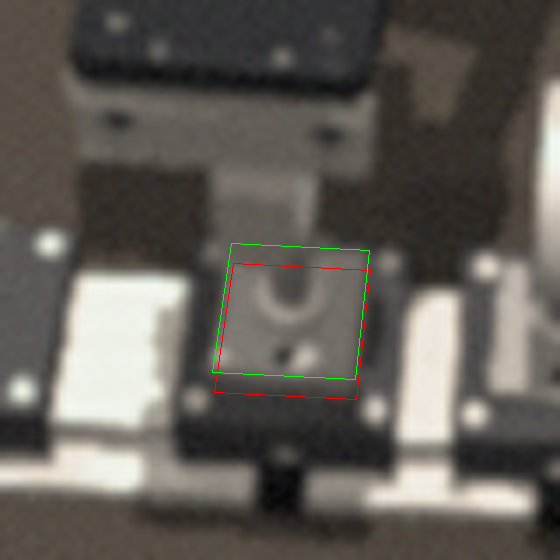

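Call:
arm_command --motion '[[[0,0,0,0],[0,0,0,0],[0,0,0,0],[0,0,0,0]]]' --jaw 100

```text
time: 13.05
tool_pos: [0.6623, -0.0439, 0.1027]
eef_rot: [0.696, 0.716, 0.027, 0.051]
contact_force: [0.4, -0.6, -0.2]
opening: 0.698
```

```bash
python3 to.py .6606 -.0440 .102 1.8; python3 ov.py .6611 -.0402 1.8 .040 m9
```

```text
t 13.05 pos [ 0.6623 -0.0439  0.1027] phi 1.78 delta [-1.7 -0.1 -0.7] mm turn 0.02 F [ 0.4 -0.6 -0.2] open 0.698 tilt [ 0.112 -0.032 -0.993]
```

View pics/m9.png

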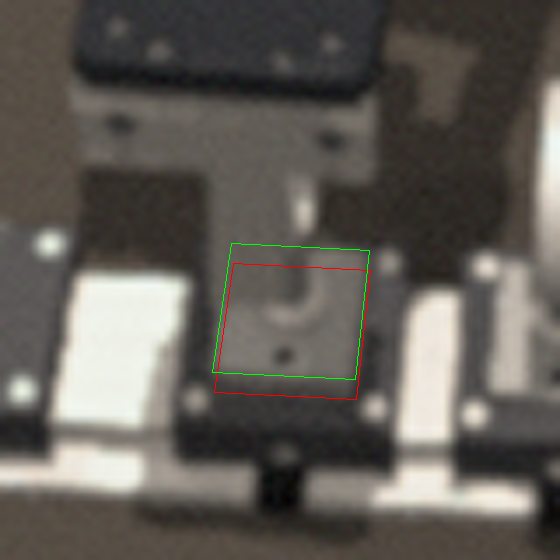

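Call:
arm_command --motion '[[[0,0,0.015,0],[0,0,0.035,0],[0,0,0.04,0],[0,0,0.04,0]]]'

```text
time: 13.43
tool_pos: [0.6531, -0.0413, 0.2208]
eef_rot: [0.696, 0.717, 0.021, 0.039]
contact_force: [0.5, 0.4, -0.8]
opening: 0.993
```

```bash
python3 to.py .4177 .138 .2 10.8
```

```text
t 13.43 pos [ 0.6531 -0.0413  0.2208] phi 1.73 delta [-235.4  179.3  -20.8] mm turn 9.07 F [ 0.5  0.4 -0.8] open 0.993 tilt [ 0.085 -0.025 -0.996]
```

Call:
arm_command --motion '[[[-0.0147,0.0112,0,0.6],[-0.0147,0.0112,0,0.6],[-0.0147,0.0112,0,0.6],[-0.0147,0.0112,0,0.6],[-0.0147,0.0112,0,0.6],[-0.0147,0.0112,0,0.6],[-0.0147,0.0112,0,0.6],[-0.0147,0.0112,0,0.6]]]'

```text
time: 14.1
tool_pos: [0.5383, 0.0491, 0.2336]
eef_rot: [0.665, 0.745, 0.029, 0.048]
contact_force: [-0.5, 0.0, -0.3]
opening: 0.996
```

```bash
python3 to.py .4177 .138 .2 10.8
```

```text
t 14.1 pos [0.5383 0.0491 0.2336] phi 6.59 delta [-120.6   88.9  -33.6] mm turn 4.21 F [-0.5  0.  -0.3] open 0.996 tilt [ 0.11  -0.02  -0.994]
```

Call:
arm_command --motion '[[[-0.03,0.022,-0.015,1],[-0.03,0.022,-0.015,1],[-0.03,0.022,-0.015,1],[-0.025,0.02,-0.01,1],[0,0,0,0]]]'

```text
time: 14.52
tool_pos: [0.4164, 0.1388, 0.1758]
eef_rot: [0.637, 0.769, 0.032, 0.047]
contact_force: [0.6, -0.2, 0.1]
opening: 1.002
```

```bash
python3 to.py .4185 .138 .15 10.8
```

```text
t 14.52 pos [0.4164 0.1388 0.1758] phi 10.76 delta [  2.1  -0.8 -25.8] mm turn 0.04 F [ 0.6 -0.2  0.1] open 1.002 tilt [ 0.112 -0.01  -0.994]
```

Call:
arm_command --motion '[[[0.0025,-0.001,-0.03,0],[-0.001,0,-0.035,0],[-0.001,0,-0.03,0],[0,0,0,0]]]' --jaw 62

```text
time: 14.85
tool_pos: [0.4178, 0.1395, 0.0806]
eef_rot: [0.636, 0.77, 0.036, 0.05]
contact_force: [-1.2, -1.1, -0.3]
opening: 0.75
```

```bash
python3 to.py .4198 .1378 .057 10.8
```

```text
t 14.85 pos [0.4178 0.1395 0.0806] phi 11.01 delta [  2.   -1.7 -23.6] mm turn -0.21 F [-1.2 -1.1 -0.3] open 0.75 tilt [ 0.122 -0.009 -0.992]
```

Call:
arm_command --motion '[[[0.0015,-0.0018,-0.018,-0.2],[0,0,-0.008,0],[0,0,0,0]]]'

```text
time: 15.1
tool_pos: [0.4215, 0.1374, 0.056]
eef_rot: [0.637, 0.768, 0.036, 0.051]
contact_force: [0.2, 0.2, -0.2]
opening: 0.623
```

```bash
python3 to.py .4198 .1378 .057 10.8; python3 ov.py .4173 .139 10.8 0 s1
```

```text
t 15.1 pos [0.4215 0.1374 0.056 ] phi 10.76 delta [-1.7  0.4  1. ] mm turn 0.04 F [ 0.2  0.2 -0.2] open 0.623 tilt [ 0.124 -0.009 -0.992]
```

View pics/s1.png

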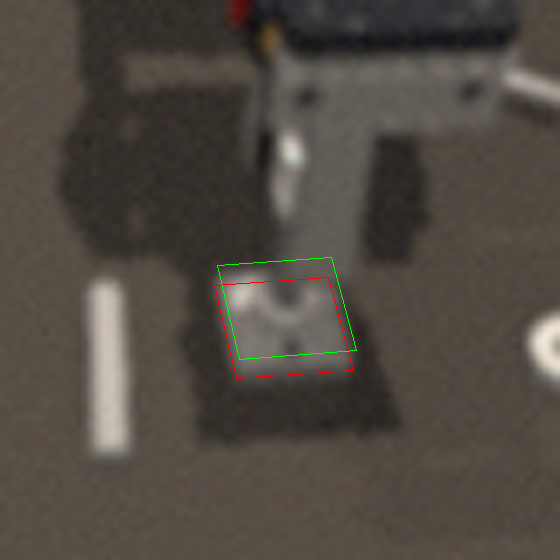

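Call:
arm_command --motion '[[[-0.0012,0.0003,0,0],[-0.0003,0,0,0],[-0.0003,0,-0.0005,0],[-0.0003,0,-0.0005,0],[-0.0003,0,0,0],[0,0,0,0]]]' --jaw 0

```text
time: 15.65
tool_pos: [0.424, 0.1381, 0.062]
eef_rot: [0.637, 0.768, 0.04, 0.055]
contact_force: [-0.2, -0.6, -1.9]
opening: 0.308
```

```bash
python3 to.py .4198 .1378 .057 10.8
```

```text
t 15.65 pos [0.424  0.1381 0.062 ] phi 10.77 delta [-4.2 -0.3 -5. ] mm turn 0.03 F [-0.2 -0.6 -1.9] open 0.308 tilt [ 0.135 -0.008 -0.991]
```

Call:
arm_command --motion '[[[0,0,0.035,0],[0,0,0.04,0],[0,0,0.04,0],[0.003,-0.003,0.035,-1]]]'

```text
time: 15.98
tool_pos: [0.4159, 0.1345, 0.2054]
eef_rot: [0.644, 0.763, 0.03, 0.045]
contact_force: [1.4, -0.6, -1.2]
opening: 0.309
```

```bash
python3 to.py .6627 -.1399 .22 1.8; python3 look.py scene 370 200 60 s2
```

```text
t 15.98 pos [0.4159 0.1345 0.2054] phi 9.75 delta [ 246.8 -274.4   14.6] mm turn -7.95 F [ 1.4 -0.6 -1.2] open 0.309 tilt [ 0.108 -0.012 -0.994]
```

View pics/s2.png

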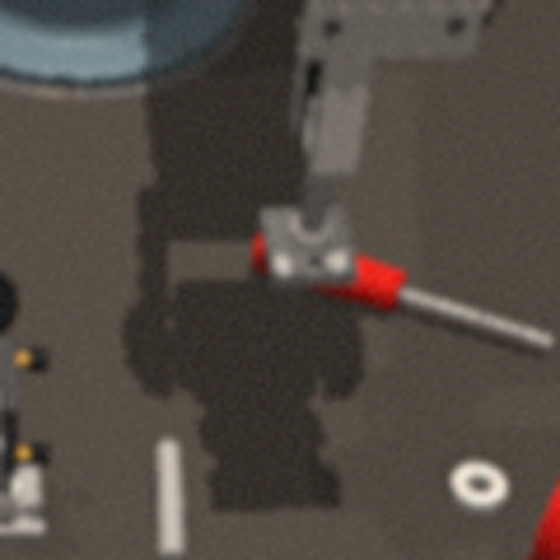

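Held. Transport to the third carrier.

Call:
arm_command --motion '[[[0.015,-0.017,0.02,-1],[0.026,-0.029,0.0,-1],[0.026,-0.029,0,-1],[0.026,-0.029,0,-1],[0.026,-0.029,0,-1],[0.026,-0.029,0,-1],[0.026,-0.029,0,-1],[0.026,-0.029,0,-0.5]]]'

```text
time: 16.7
tool_pos: [0.6226, -0.0908, 0.2371]
eef_rot: [0.691, 0.72, 0.035, 0.055]
contact_force: [-0.7, 0.4, -1.5]
opening: 0.309
```

```bash
python3 to.py .6640 -.1399 .18 1.8
```

```text
t 16.7 pos [ 0.6226 -0.0908  0.2371] phi 2.42 delta [ 41.4 -49.1 -57.1] mm turn -0.62 F [-0.7  0.4 -1.5] open 0.309 tilt [ 0.128 -0.025 -0.991]
```

Call:
arm_command --motion '[[[0.016,-0.022,0,-0.5],[0.014,-0.018,-0.01,0],[0,0,-0.02,0],[0,0,0,0]]]'

```text
time: 17.03
tool_pos: [0.6567, -0.1405, 0.2019]
eef_rot: [0.697, 0.714, 0.034, 0.055]
contact_force: [-0.5, 0.5, -2.8]
opening: 0.307
```

```bash
python3 to.py .6640 -.1399 .13 1.8; python3 ov.py .6640 -.139 1.8 .12 s3
```

```text
t 17.03 pos [ 0.6567 -0.1405  0.2019] phi 1.46 delta [  7.3   0.6 -71.9] mm turn 0.34 F [-0.5  0.5 -2.8] open 0.307 tilt [ 0.126 -0.028 -0.992]
```

View pics/s3.png

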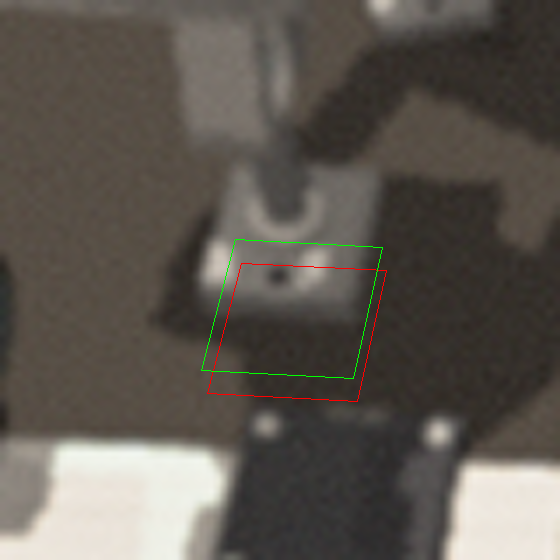

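Call:
arm_command --motion '[[[0.006,0,-0.025,0.3],[0,0,-0.03,0],[0,0,-0.01,0],[0,0,0,0]]]'

```text
time: 17.42
tool_pos: [0.6652, -0.1397, 0.1425]
eef_rot: [0.694, 0.716, 0.036, 0.059]
contact_force: [-0.8, 0.8, -3.1]
opening: 0.306
```

```bash
python3 to.py .6640 -.1399 .104 1.8; python3 ov.py .6640 -.139 1.8 .065 s4
```

```text
t 17.42 pos [ 0.6652 -0.1397  0.1425] phi 1.93 delta [ -1.2  -0.2 -38.5] mm turn -0.13 F [-0.8  0.8 -3.1] open 0.306 tilt [ 0.135 -0.031 -0.99 ]
```

View pics/s4.png

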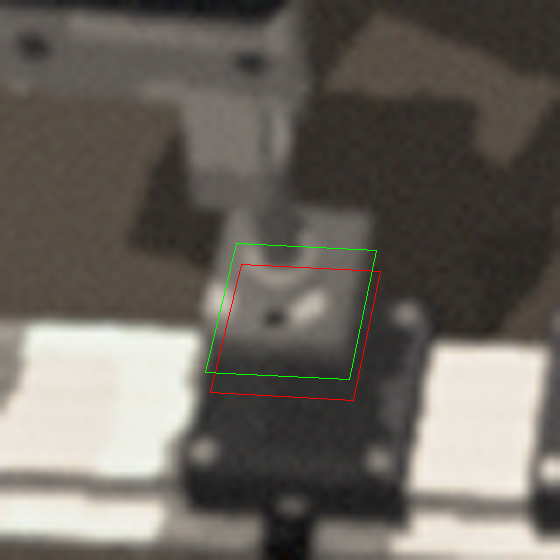

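Call:
arm_command --motion '[[[-0.001,0,-0.016,-0.1],[-0.0005,0,-0.016,0],[0,0,0,0]]]'

```text
time: 17.72
tool_pos: [0.6671, -0.1396, 0.1184]
eef_rot: [0.694, 0.716, 0.038, 0.064]
contact_force: [-0.3, 0.1, -2.9]
opening: 0.305
```

```bash
python3 to.py .6640 -.1399 .102 1.8; python3 ov.py .6640 -.139 1.8 .05 s5
```

```text
t 17.72 pos [ 0.6671 -0.1396  0.1184] phi 1.97 delta [ -3.1  -0.3 -16.4] mm turn -0.17 F [-0.3  0.1 -2.9] open 0.305 tilt [ 0.145 -0.035 -0.989]
```

View pics/s5.png

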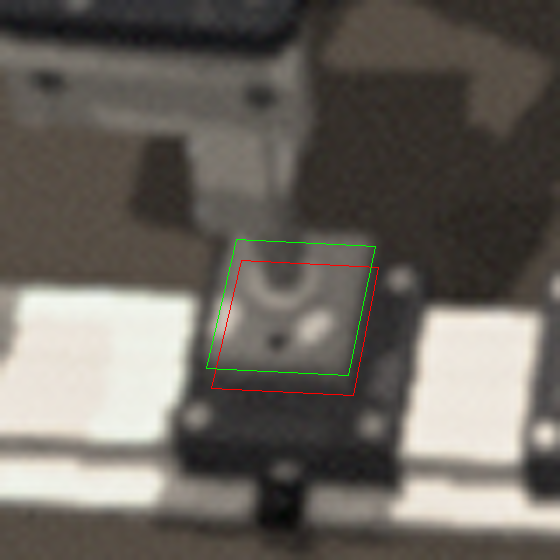

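Call:
arm_command --motion '[[[-0.003,0,-0.012,-0.1],[-0.0005,0,-0.006,0],[0,0,0,0]]]'

```text
time: 18.02
tool_pos: [0.6675, -0.1407, 0.1076]
eef_rot: [0.694, 0.715, 0.04, 0.07]
contact_force: [-0.0, 0.3, -1.5]
opening: 0.309
```

```bash
python3 to.py .6650 -.1399 .100 1.8; python3 ov.py .6640 -.139 1.8 .04 s6
```

```text
t 18.02 pos [ 0.6675 -0.1407  0.1076] phi 1.94 delta [-2.5  0.8 -7.6] mm turn -0.14 F [-0.   0.3 -1.5] open 0.309 tilt [ 0.156 -0.039 -0.987]
```

View pics/s6.png

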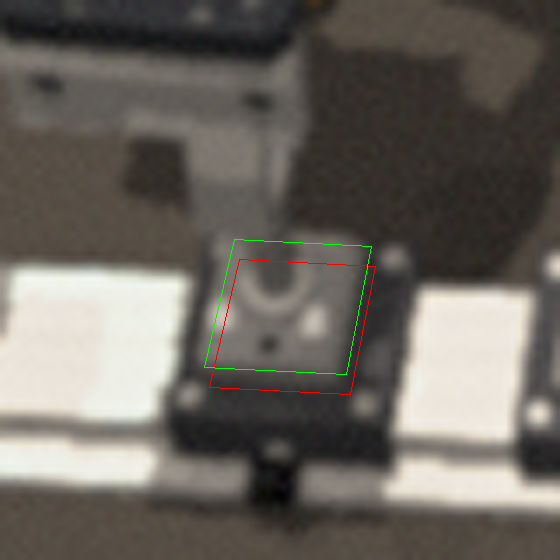

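Call:
arm_command --motion '[[[-0.003,0.0005,-0.006,-0.1],[-0.001,0,-0.002,0]]]'

```text
time: 18.23
tool_pos: [0.665, -0.1408, 0.1018]
eef_rot: [0.695, 0.715, 0.041, 0.072]
contact_force: [-0.1, 0.2, -1.8]
opening: 0.309
```

```bash
python3 to.py .6650 -.1402 .100 1.8
```

```text
t 18.23 pos [ 0.665  -0.1408  0.1018] phi 1.85 delta [ 0.   0.6 -1.8] mm turn -0.05 F [-0.1  0.2 -1.8] open 0.309 tilt [ 0.16  -0.041 -0.986]
```

Call:
arm_command --motion '[[[-0.0015,0.0005,-0.004,0],[-0.0005,0,0,0]]]'

```text
time: 18.4
tool_pos: [0.6661, -0.1417, 0.1027]
eef_rot: [0.694, 0.714, 0.043, 0.076]
contact_force: [0.4, 0.4, -1.3]
opening: 0.311
```

```bash
python3 to.py .6650 -.1402 .100 1.8; python3 ov.py .6640 -.139 1.8 .04 s7
```

```text
t 18.4 pos [ 0.6661 -0.1417  0.1027] phi 1.88 delta [-1.1  1.5 -2.7] mm turn -0.08 F [ 0.4  0.4 -1.3] open 0.311 tilt [ 0.168 -0.045 -0.985]
```

View pics/s7.png

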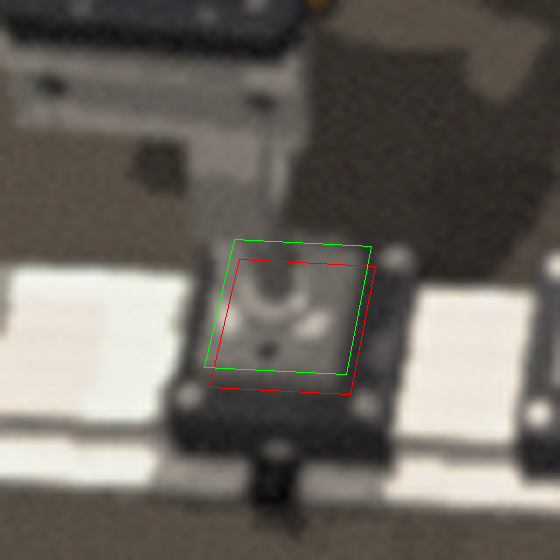

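Call:
arm_command --motion '[[[-0.002,0.002,-0.008,0],[-0.0005,0,-0.004,0]]]'

```text
time: 18.62
tool_pos: [0.6701, -0.1435, 0.1008]
eef_rot: [0.694, 0.714, 0.045, 0.085]
contact_force: [-6.0, 3.3, 14.8]
opening: 0.308
```

```bash
python3 to.py .6650 -.1402 .098 1.8
```

```text
t 18.62 pos [ 0.6701 -0.1435  0.1008] phi 1.96 delta [-5.1  3.3 -2.8] mm turn -0.16 F [-6.   3.3 14.8] open 0.308 tilt [ 0.184 -0.053 -0.981]
```

Call:
arm_command --motion '[[[-0.004,0.003,0.002,0],[0,0,0,0]]]'

```text
time: 18.78
tool_pos: [0.6664, -0.1407, 0.1039]
eef_rot: [0.694, 0.714, 0.046, 0.086]
contact_force: [0.3, -0.5, -0.8]
opening: 0.308
```

```bash
python3 to.py .6650 -.1402 .098 1.8; python3 ov.py .6640 -.139 1.8 .04 s8
```

```text
t 18.78 pos [ 0.6664 -0.1407  0.1039] phi 1.96 delta [-1.4  0.5 -5.9] mm turn -0.16 F [ 0.3 -0.5 -0.8] open 0.308 tilt [ 0.186 -0.054 -0.981]
```

View pics/s8.png

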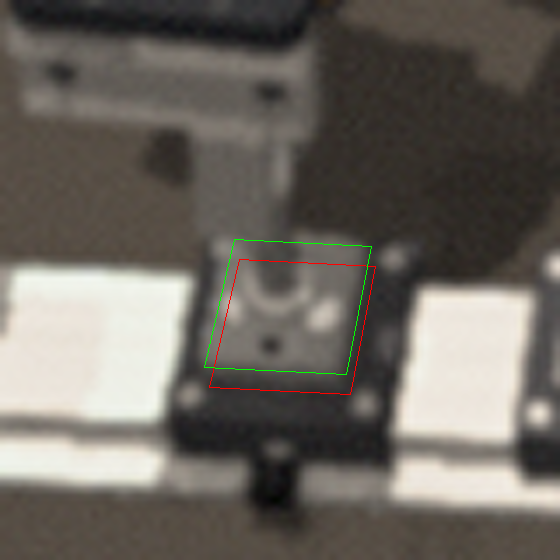

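Call:
arm_command --motion '[[[-0.002,0.001,-0.005,-0.1]]]'

```text
time: 18.92
tool_pos: [0.6665, -0.1412, 0.1007]
eef_rot: [0.694, 0.713, 0.046, 0.089]
contact_force: [-3.2, -4.8, 24.9]
opening: 0.315
```

```bash
python3 to.py .6650 -.1402 .098 1.8
```

```text
t 18.92 pos [ 0.6665 -0.1412  0.1007] phi 1.88 delta [-1.5  1.  -2.7] mm turn -0.08 F [-3.2 -4.8 24.9] open 0.315 tilt [ 0.191 -0.058 -0.98 ]
```

Call:
arm_command --motion '[[[-0.001,0.0005,0,0],[0,0,0,0],[0,0,0,0]]]' --jaw 100

```text
time: 19.17
tool_pos: [0.6657, -0.1408, 0.1003]
eef_rot: [0.694, 0.713, 0.047, 0.09]
contact_force: [1.0, 0.1, 0.5]
opening: 0.485
```

```bash
python3 to.py .6650 -.1402 .098 1.8; python3 ov.py .6640 -.139 1.8 .04 s9
```

```text
t 19.17 pos [ 0.6657 -0.1408  0.1003] phi 1.87 delta [-0.7  0.6 -2.3] mm turn -0.07 F [1.  0.1 0.5] open 0.485 tilt [ 0.193 -0.058 -0.98 ]
```

View pics/s9.png

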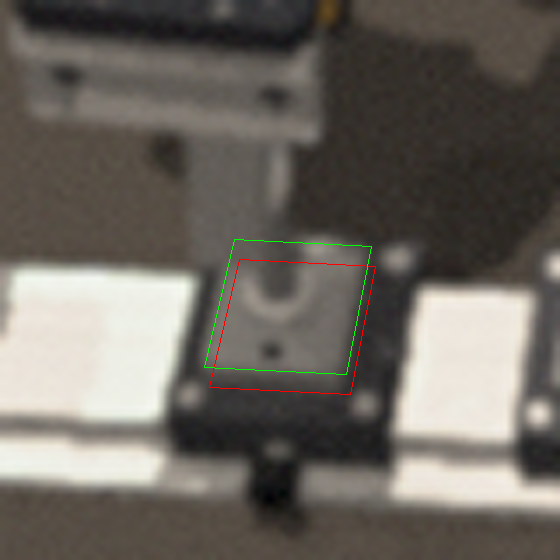

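Call:
arm_command --motion '[[[0,0,0,0],[0,0,0,0],[0,0,0.015,0],[0,0,0.035,0],[0,0,0.04,0],[0,0,0.04,0]]]'

```text
time: 19.72
tool_pos: [0.6555, -0.1367, 0.2162]
eef_rot: [0.695, 0.714, 0.041, 0.075]
contact_force: [1.3, -0.3, 0.6]
opening: 0.955
```

Call:
arm_command --motion '[[[-0.035,0,0.02,0],[-0.04,0,0,0],[-0.04,0,0,0],[-0.04,0,0,0],[-0.04,0,0,0],[-0.04,0,0,0]]]'

```text
time: 20.22
tool_pos: [0.4221, -0.1377, 0.2486]
eef_rot: [0.692, 0.715, 0.044, 0.085]
contact_force: [-0.0, -0.6, 0.5]
opening: 0.999
```

```bash
python3 to.py .6650 -.1402 .098 1.8
python3 - <<'E'
from h import *
s=snapshot("scene"); cv2.imwrite("pics/e1.png",cv2.resize(s["img"][150:350,100:500],(800,400),interpolation=cv2.INTER_CUBIC))
s=snapshot("top"); cv2.imwrite("pics/e2.png",cv2.resize(s["img"][120:370,100:500],(800,500),interpolation=cv2.INTER_CUBIC))
E
```

```text
t 20.22 pos [ 0.4221 -0.1377  0.2486] phi 2.17 delta [ 242.9   -2.5 -150.6] mm turn -0.37 F [-0.  -0.6  0.5] open 0.999 tilt [ 0.183 -0.054 -0.982]
```

View pics/e1.png

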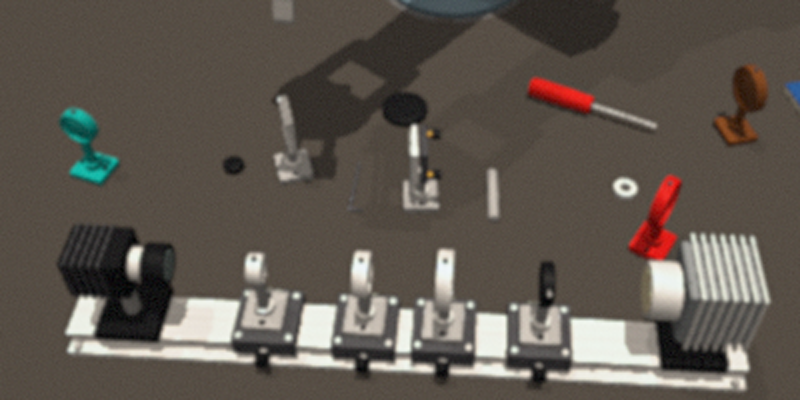

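View pics/e2.png

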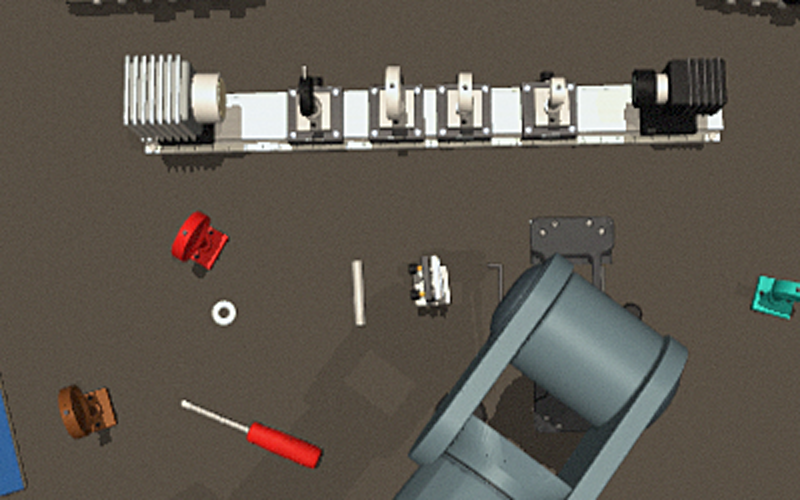

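```bash
cat > chk.py <<'E'
from fit import *
B=[parts(.05)[0]]
def box(dx,z0,z1): return [np.array([[sx*(.022+dx),sy*(.020+dx),z] for sx in(1,-1) for sy in(1,-1) for z in(z0,z1)])]
C={"top":{"iris":(.6529,.1313),"L":(.6557,.0368),"M":(.6584,-.042),"S":(.6613,-.1407)},"scene":{"iris":(.6550,.133),"L":(.6588,.0386),"M":(.6611,-.0402),"S":(.664,-.139)}}
Ds={"iris":.044,"L":.058,"M":.044,"S":.030}
tiles=[]
for v in("top","scene"):
    s=snapshot(v); g=s["img"].mean(2)
    row=[]
    for k in("S","M","L","iris"):
        x,y=C[v][k]; c=proj(s,[x,y,.06]).astype(int); win=(c[0]-26,c[1]-32,52,56)
        im=g[win[1]:win[1]+win[3],win[0]:win[0]+win[2]]
        full=parts(Ds[k])
        def cost(p):
            q=[p[0]*.01,p[1]*.01,p[2]*.1]
            # base box interior bright, ring around dark; exclude ring+post silhouette
            inn=sil(s,box(0,0,.01),q,win,.04); out=sil(s,box(.0045,0,.0),q,win,.04)
            occ=sil(s,full[1:],q,win,.04)
            occ=cv2.dilate(occ,np.ones((3,3)))
            wi=inn*(1-occ); wo=np.clip(out-inn,0,1)*(1-occ)
            return -((wi*im).sum()/wi.sum()-(wo*im).sum()/max(wo.sum(),1))
        best=None
        for dx in(-.3,.1):
          for dy in(-.3,.1):
            q=np.array([x*100+dx,y*100+dy,.31])
            r=minimize(cost,q,method="Nelder-Mead",options=dict(initial_simplex=[q,q+[.3,0,0],q+[0,.3,0],q+[0,0,.5]],xatol=.005,fatol=.01))
            if best is None or r.fun<best.fun: best=r
        p=best.x; print(v,k,"offset mm",((p[0]*.01-x)*1000).round(1),((p[1]*.01-y)*1000).round(1),"yaw",np.degrees(p[2]*.1).round(1),best.fun.round(1))
        big=cv2.resize(s["img"][win[1]:win[1]+win[3],win[0]:win[0]+win[2]],(200,216),interpolation=cv2.INTER_CUBIC)
        # overlay: ideal pose outline of full mount on carrier
        ms=sil(s,full+B,[x,y,np.radians(1.8)],win,.04)
        qq=cv2.resize(ms.astype(np.float32),(200,216)); cs,_=cv2.findContours((qq>.5).astype(np.uint8),cv2.RETR_EXTERNAL,cv2.CHAIN_APPROX_NONE)
        b2=big.copy(); cv2.drawContours(b2,cs,-1,(0,0,255),1); row.append(b2)
    tiles.append(np.hstack(row))
cv2.imwrite("pics/chk.png",np.vstack(tiles)); print(get_state()["time"])
E
python3 chk.py
```

```text
top S offset mm 1.7 -2.5 yaw 1.2 -91.1
top M offset mm 1.2 -0.3 yaw -0.3 -96.2
top L offset mm 3.7 -1.3 yaw 3.9 -89.5
top iris offset mm 2.1 2.3 yaw 1.1 -83.0
scene S offset mm -4.5 -3.1 yaw 3.9 -72.0
scene M offset mm -4.0 -1.0 yaw -0.5 -64.1
scene L offset mm -2.8 -1.5 yaw 3.1 -53.6
scene iris offset mm -2.0 -0.1 yaw 5.3 -62.7
20.4167
```

View pics/chk.png

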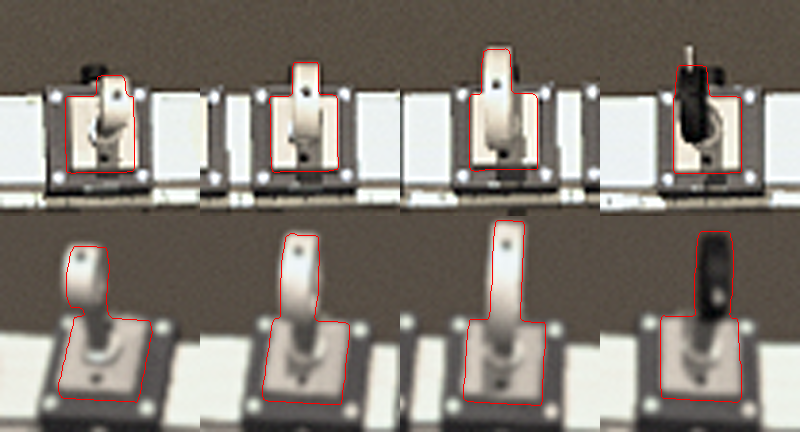

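All three lenses stand upright on their carriers, and the outlines for the target pose overlie them to about 1 px in both views. The tool hangs 0.25 m up, touching nothing, so I'll do one quick comparison of the undisturbed items and then hand in.

Run:
```python
from h import *
import pickle
sc,tp=pickle.load(open("s0.pkl","rb"))
s=snapshot("scene")
for n,(x0,y0,w,h) in {"iris":(358,278,30,55),"mirror":(296,208,34,50),"filter":(232,192,28,50)}.items():
    a=sc["img"][y0:y0+h,x0:x0+w].astype(np.float32).mean(2); b=s["img"][y0:y0+h,x0:x0+w].astype(np.float32).mean(2)
    print(n,cv2.phaseCorrelate(a,b))
print(close_job())
```

```text
iris ((-0.01382127747334394, -0.060360253864043756), 0.9786540132098728)
mirror ((0.020795983803363782, 0.02593614329471805), 0.9444768722852072)
filter ((-0.06983346999193607, 0.3536618877823656), 0.6153415482838949)
the job is handed in; nothing more can be done
None
```

I moved the three silver lenses onto the free carriers. Counting from the lamp, the iris stays on its carrier, then come the large, medium and small lenses. The job was handed in at about 20.5 s of the 88 s allowed, and no verdict was reported.

**Last checks**
- **Standing:** all three lenses are upright in both pictures, and the outline of each target pose matches them to about 1 px.
- **Centring:** along the rail, the large and medium are within about 1.5 mm, and the small sits about 3 mm toward the camera. Across the rail the two views disagree, +1 to +4 mm in one and −3 to −4.5 mm in the other; they disagree the same way on the iris I never touched, so I take most of it as measurement bias.
- **Squareness:** the fitted turn is within about 2.5° of the rail, and the fit itself is uncertain by about that much.
- **Undisturbed items:** the iris and mirror show shifts under 0.1 px. The filter read 0.35 px with a weak match because the arm's shadow lay across it, and by eye it had not moved. The red, brown and turquoise look-alikes were never approached.

**What went less well:** the tool slowly drifted to about 11° of tilt over the run. Setting the small lens down showed a brief 25 N reading at the wrist, below the limits. I left the small lens's 3 mm offset alone rather than risk handling it again.

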